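Weigh a nested pair of steel and copper cups on a beam scale

TASK

The tin from the last weighing is still on the pan of the beam scale: first put it back upright in the middle of the round cork trivet. Then weigh the two cups together: stand the copper cup upright in the middle of the pan, nest the steel cup fully down inside it, and after that slide the brass counterpoise along the beam until the beam settles level, its red tip resting within the green band. Leave the mug, spice jar and spice dish where they are.

Things in the scene. Friction and masses are not known exactly. Their poses are not given: they have to be found in the camera images.
- scale: Kitchen beam scale, grey base 90 x 285 mm, fixed. Origin at its foot, straight below the beam's pivot (100 mm up). Its y axis runs from the pivot towards the pan, -y along the counterpoise arm. Steel beam 10 mm wide, 12 mm deep; pan at y = +110 mm; the beam's red tip at y = -203 mm plays in a gate, an upright white plate 136 mm high whose green band marks level.
- beam (a joint): Beam hinge, rad: 0 level, positive = pan end up; stops at -0.13, +0.13. Red tip in the green band: -0.03 to +0.03. Damped and self-centring: off the stops it settles in about 1 s at an angle proportional to the imbalance; 1 mm of counterpoise outwards raises it by about 0.0035 rad. Level with the pan empty and the counterpoise fully in. Holding the counterpoise falsifies it.
- poise (a joint): Slide of the counterpoise on the beam, m: 0 = fully in, 45 mm from the pivot; 0.11 = fully out towards the red tip. It stays where it is left (slides with about 1.5 N). With both cups on the pan (their weights vary) it balances somewhere between 0.04 and 0.09.
- poise_knob (a point): Centre of the upright black knob on top of the brass counterpoise (0.5 kg): knob 22 mm in diameter and 25 mm high, the place to hold it. This point is 38 mm above the beam's centre line; the brass block (34 x 30 x 34 mm) begins 22 mm below it.
- pan_top (a point): Centre of the upper face of the round aluminium pan, 100 mm in diameter, flat. A parallel link keeps it horizontal; it lies 120 mm above the scale's foot with the beam level and 14 mm lower or higher with the beam at its stops. It can be pressed down to its lower stop with about 2 N.
- tin_center (a point): Centre (half-way up) of the food tin, 57 mm in diameter, 72 mm high, 0.3 kg, standing on the pan at the start. z axis up along the tin.
- trivet_top (a point): Centre of the upper face of the round cork trivet, 100 mm in diameter, 8 mm thick, fixed.
- copper_cup_center (a point): Axis of the copper stacking cup, half-way up (31 mm above its foot). 62 mm high, about 0.15 kg, open at the top: foot 30 mm in diameter, the body widens to 47 mm at 38 mm up, then a flat shoulder and a straight collar 60 mm in diameter from 38 to 62 mm up; wall 2 mm. z axis up.
- steel_cup_center (a point): Axis of the steel stacking cup, half-way up (31 mm above its foot); same shape and size as the copper cup. Nested, its shoulder rests on the rim of the lower cup and it sits 24 mm higher than that cup, its collar wholly above the lower rim.
- striped_mug: Bystander: striped mug, 86 mm wide, 107 mm high, origin under its centre.
- spice_jar: Bystander: spice jar with a black cap, 40 mm in diameter, 105 mm high, origin under its centre.
- dish: Bystander: little glass dish of ground spice, 55 mm in diameter, 22 mm high, origin under its centre.

How it is judged:
On the way, in this order (a step that is already met when the one before it is completed fails the run):
1. the tin stands on the cork trivet (horizontal distance between tin_center and trivet_top below 0.022 m and z of tin_center in the frame of trivet_top between 0.031 and 0.041 m and angle between tin_center's own z axis and vertical below 0.1 rad), for 0.2 s.
2. the copper cup stands on the pan (all of step 1 and horizontal distance between copper_cup_center and pan_top below 0.03 m and z of copper_cup_center in the frame of pan_top between 0.027 and 0.035 m and angle between copper_cup_center's own z axis and vertical below 0.1 rad), for 0.2 s.
3. the steel cup is nested in the copper cup on the pan (all of step 2 and horizontal distance between steel_cup_center and copper_cup_center below 0.006 m and z of steel_cup_center in the frame of copper_cup_center between 0.02 and 0.028 m and angle between steel_cup_center's own z axis and vertical below 0.1 rad), for 0.2 s.
4. the beam is level with the nested cups on the pan (all of step 3 and value of joint beam between -0.03 and 0.03 rad and velocity of joint beam between -0.05 and 0.05 rad/s), for 0.3 s.
At the end, for the whole second after the job is handed in: The tin stands upright on the trivet, its centre within 22 mm of the trivet's; the copper cup stands upright on the pan within 30 mm of its centre; the steel cup is nested upright in it, axes within 6 mm and 20 to 28 mm higher; the beam rests within 0.03 rad of level (all of step 4); the robot touches nothing.
It fails at once if a cup or the tin is tipped over (angle between any of tin_center, copper_cup_center, steel_cup_center's own z axis and vertical above 0.7 rad).
It fails at once if a bystander is moved by more than 30 mm (distance of any of striped_mug, spice_jar, dish from where it was at the start of the episode above 0.03 m).
It also fails if it takes over 70 s, if anything falls off the work surface, if the arm or the gripper's body presses on something with over 40 N, if the wrist force passes 120 N, or if a joint passes its speed limit or range.

ROBOT

A 6-joint arm with a two-finger parallel gripper is mounted at the origin on a cart in front of the work surface, level with it; the furniture and walls round the work are solid. World frame = base frame: x ahead of the robot, y to its left, z up, the work surface at z = 0. Lengths are in m, angles in rad, forces in N, time in s.
With the tool pointing down it reaches from about 0.35 to 0.975 m from the base axis. Payload 4.9 kg.
Tool frame: the origin (TCP) lies at the very end of the fingers, on their centre line; the grasp point (between the pads) lies 19 mm behind it; z points along the fingers, y is the line along which they close (so a half turn about z gives the same grasp; the last joint's range is limited). The gripper opens to 85 mm and grips with 20 to 120 N. Pads are 22 mm wide; open, the fingers measure 114 mm over their backs; the gripper's body (76 mm by 85 mm) begins 54 mm behind the grasp point. The pads swing forward as they close: fully open they stand 13 mm farther back than shut.
Start: joints at [1.165, 0.053, 1.613, -0, 1.476, -0.119], TCP at [0.177, 0.599, 0.231] pointing down, gripper open.
Joint ranges: [-3.01, 3.01], [-1.01, 2.22], [0.06, 2.58], [-1.02, 4.17], [0.09, 2.62], [-3.14, 3.14]. Speed limits (rad/s): [2.57, 2.57, 3.14, 3.14, 3.14, 3.14].

INTERFACE

Orientations are given as a unit quaternion [w, x, y, z].
In Python, from plant import state, optics, ticket, nets gives the robot as it stands. The module is installed in compiled form; this text tells all that it offers.
- The arm moves only by the shell command python3 -m inch 'ROWS' [OPENING]. ROWS is JSON, a list of rows, each an object of numbers: "dx", "dy", "dz": the shift along the tool's x, y, z as a fraction of full scale; "rx", "ry", "rz": the turn, a rotation vector about the tool's x, y, z as a fraction of full scale. In form: [{"dx": .., "dy": .., "dz": .., "rx": .., "ry": .., "rz": ..}, ...]. A call has 1 to 5 rows; each row is the pose to reach, as a shift and turn from the pose commanded when the call began, along the tool's axes at that moment; what a row does not reach only later rows make up. Full scale, the value 1, is 0.8 m for a shift and 1.5 rad for a turn. A row lasts 1/10 s, in which the tool goes at most 50 mm and 8.59 degrees, less where a joint would pass 70% of its speed; a pose out of reach is approached as far as the arm can. A call with a number of a shift or a turn outside -1 to 1 is refused whole. A call with a gripper value outside its range is refused whole. OPENING is the opening, from -1 (shut) to 1 (fully open), set as the call begins (- or left out, the last holds). The fingers move at their own pace and stop on an object; the grip force is fixed at half the most. Time passes only in rows, so rows that repeat a pose let the fingers close. It gives the time, the measured TCP pose, the force, the opening and the grip force at its end, in the units of the state.
- state(): the state, without advancing time (a new reading comes with each control period).
- optics.grab_frame(name): name is "scene" or "top" or "wrist"; returns the picture (420x560x3 uint8, red, green, blue); there is no depth.
- optics.camera_info(name): a dict with "fx", "fy", "cx", "cy" (pixels), "R" (3x3) and "t" (3): a world point X has camera coordinates R X + t. Camera axes: x right, y down, z forward; pixel columns grow to the right and rows downward; lengths in m; the calibration is good to about 2 mm. A picture is of the moment at which its call begins: read the wrist's pose just before it. camera_info takes no time and is no camera call; for the wrist camera it gives the pose at the moment of the call.
- ticket.job_done(): hands the job in; it is judged then, once.
Trained networks look in the newest picture that a camera, given by its name, has taken for a name from the list of things; names that differ only in an ending like _2 or _b are one class to them, and where a whole thing is asked for, a point or a joint stands for the part that bears it (a point fixed in the world has none). Each returns a list of dicts, best first, with "confidence" (0 to 1); they miss things now and then, are a little off and sometimes report something else, mostly with a low value. They report only what shows in the picture. A call takes as long as a camera call.
- nets.boxes_of(camera, name): "bbox" ([centre column, centre row, width, height] in pixels, round what is visible of it).
- nets.outline_of(camera, name): "pixels" (420x560 bool, what is visible of it) and "bbox" ([centre column, centre row, width, height] in pixels, round what is visible of it).
The state is a dict: "time": time; "joint_pos": joint angles; "joint_vel": joint speeds; "joint_efforts": joint torques, N m; "tool_pos": TCP position; "tool_rot": TCP orientation; "contact_force": force on the tool from outside, world axes, zero at the start; "ft_torque": the same for the moment, N m; "gripper_width": opening from 0.0 (shut) to 1.0 (fully open); "grasp_force": force on a finger pad.
Only numpy, scipy, OpenCV 4.12 (cv2) and the standard library are available. Lean on these libraries where they do the work, as an engineer would, in place of code of your own. Each camera call takes 0.05 s, during which the arm holds its last target. There are 200 camera calls.

## Working session

There is one attempt and no reset: what is moved stays moved. The work goes in short steps, Python scripts to look and compute and a shell command to move; the robot and the scene stay as the last step left them, time stands still between calls to the robot, and variables do not carry over. Pictures are saved under pics/ and viewed, at most 10 in all, crops included, and the job is handed in when it is done.

```bash
mkdir -p pics; ls
python3 - <<'E'
from plant import state, optics, ticket, nets
import cv2, numpy as np
s=state(); print({k:np.round(v,3) for k,v in s.items()})
for c in ["scene","top"]:
    im=optics.grab_frame(c); cv2.imwrite(f"pics/{c}0.png",im[:,:,::-1])
    i=optics.camera_info(c); print(c,i["fx"],i["cx"],i["cy"],np.round(i["R"],3).tolist(),np.round(i["t"],3), np.round(-np.array(i["R"]).T@np.array(i["t"]),3))
    for n in ["scale","poise_knob","pan_top","tin_center","trivet_top","copper_cup_center","steel_cup_center","striped_mug","spice_jar","dish"]:
        try: print(n,[(np.round(d["bbox"],1).tolist(),round(d["confidence"],2)) for d in nets.boxes_of(c,n)[:2]])
        except Exception as e: print(n,e)
E
```

```text
pics
{'time': np.float64(0.0), 'joint_pos': array([ 1.165,  0.053,  1.614,  0.   ,  1.476, -0.119]), 'joint_vel': array([ 0.001,  0.001, -0.   ,  0.001, -0.001, -0.   ]), 'joint_efforts': array([-2.0000e-03, -3.9368e+01, -3.7017e+01, -0.0000e+00,  7.0000e-03,
        0.0000e+00]), 'tool_pos': array([0.177, 0.599, 0.23 ]), 'tool_rot': array([-0.   ,  0.143,  0.99 , -0.001]), 'contact_force': array([ 0.313, -0.219,  0.014]), 'ft_torque': array([ 0.001,  0.006, -0.041]), 'grasp_force': np.float64(0.0), 'gripper_width': np.float64(1.001)}
scene 472.0634149812619 282.4462067391233 213.64240327490285 [[0.775, -0.632, -0.009], [-0.329, -0.391, -0.859], [0.539, 0.669, -0.511]] [-0.415  0.287  0.95 ] [-0.096 -0.786  0.729]
scale [([307.0, 260.0, 105.7, 112.8], 0.92)]
poise_knob [([303.0, 228.8, 16.4, 28.5], 0.9)]
pan_top [([270.6, 217.2, 37.9, 31.7], 0.72)]
tin_center [([268.9, 198.3, 19.6, 38.3], 0.87), ([305.1, 230.9, 14.9, 31.6], 0.22)]
trivet_top [([380.8, 344.0, 48.2, 39.4], 0.7)]
copper_cup_center [([212.0, 215.4, 21.0, 25.1], 0.97)]
steel_cup_center [([268.6, 196.1, 20.3, 35.9], 0.63),
[... 271 characters left out ...]
5, -0.068], [0.068, -0.026, -0.997]] [0.013 0.568 1.131] [0.489 0.04  1.166]
scale [([308.1, 217.8, 131.1, 47.5], 0.56)]
poise_knob [([314.1, 219.6, 10.5, 12.0], 0.53), ([239.6, 163.4, 15.1, 20.1], 0.4)]
pan_top [([257.6, 212.0, 35.3, 37.6], 0.84)]
tin_center [([254.2, 214.6, 26.8, 16.3], 0.78), ([302.9, 213.5, 127.2, 37.0], 0.29)]
trivet_top [([402.2, 233.8, 31.1, 32.5], 0.74), ([314.1, 220.2, 12.5, 13.4], 0.21)]
copper_cup_center [([194.4, 238.4, 20.3, 22.9], 0.89), ([180.7, 187.2, 46.4, 26.5], 0.32)]
steel_cup_center [([140.3, 244.9, 25.2, 24.0], 0.81)]
striped_mug [([180.5, 187.6, 46.6, 27.4], 0.83)]
spice_jar [([239.0, 162.6, 18.4, 23.7], 0.68)]
dish [([349.6, 257.2, 16.5, 18.3], 0.73)]
```

Run:
```python
import cv2, numpy as np
a=cv2.imread("pics/scene0.png")[150:400,130:450]; b=cv2.imread("pics/top0.png")[130:300,100:440]
a=cv2.resize(a,None,fx=1.25*1.0,fy=1.25); b=cv2.resize(b,(800,400))
cv2.imwrite("pics/b0.png",b)
cv2.imwrite("pics/a0.png",cv2.resize(cv2.imread("pics/scene0.png")[150:390,130:450],(800,600)))
```

```text
(no output)
```

View pics/a0.png

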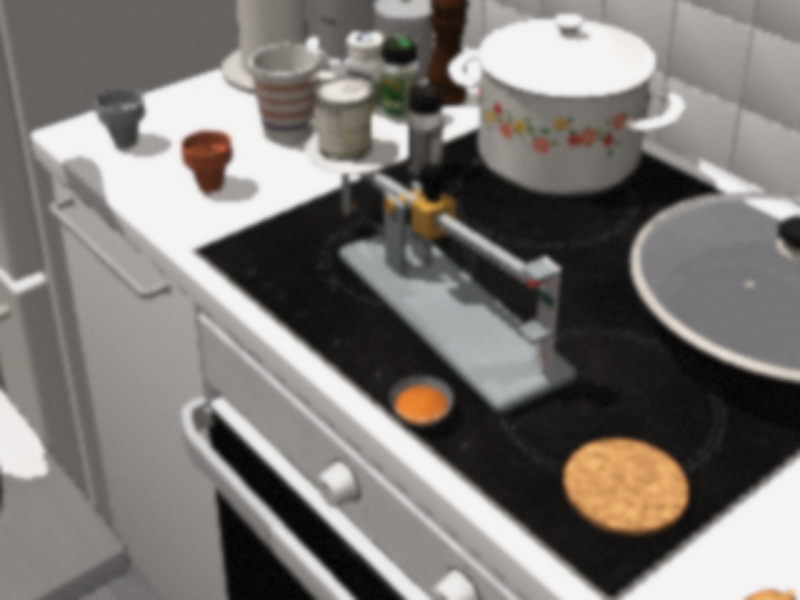

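View pics/b0.png

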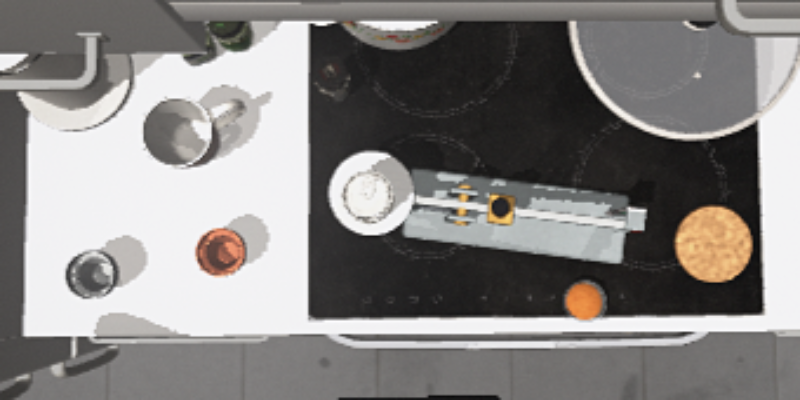

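The scene view shows the tin on the pan, at about (268,198) in full-frame pixels. The poise is fully in, the gate is at (346,270), the trivet is at (381,344), and the copper and steel cups are at (212,215) and (178,195). The top view agrees, so the net's steel detection on the tin in the scene view is false. Next I'll work out positions.

```bash
cat > h.py <<'E'
from plant import state, optics, ticket, nets
import cv2, numpy as np
from scipy.spatial.transform import Rotation as Ro
def ray(i,u,v):
    R=np.array(i["R"]);t=np.array(i["t"]); d=R.T@np.array([(u-i["cx"])/i["fx"],(v-i["cy"])/i["fy"],1]); return -R.T@t,d
def bp(i,u,v,z):
    o,d=ray(i,u,v); return o+d*(z-o[2])/d[2]
def px(i,X):
    c=np.array(i["R"])@np.array(X)+np.array(i["t"]); return np.array([c[0]/c[2]*i["fx"]+i["cx"],c[1]/c[2]*i["fy"]+i["cy"]])
def tool():
    s=state(); q=s["tool_rot"]; return np.array(s["tool_pos"]),Ro.from_quat([q[1],q[2],q[3],q[0]]).as_matrix(),s
def go(target,ydir=None):
    "print shift (fractions) to world target and rz so that tool y lines up with ydir"
    p,R,s=tool(); d=R.T@(np.array(target)-p); out="t %.2f pos %s d %s  frac %s"%(s["time"],np.round(p,4),np.round(d,4),np.round(d/.8,4))
    if ydir is not None:
        yd=R.T@np.array([*ydir,0]); a=-np.arctan2(yd[0],yd[1]); a=(a+np.pi/2)%np.pi-np.pi/2; out+=" rz %.3f rad frac %.4f"%(a,a/1.5)
        # tilt
    print(out,"toolz",np.round(R[:,2],4),"f",np.round(s["contact_force"],1),"w",round(float(s["gripper_width"]),3))
E
python3 - <<'E'
from h import *
i=optics.camera_info("top")
optics.grab_frame("top")
for n,z in [("tin_center",.178),("trivet_top",.008),("copper_cup_center",.062),("steel_cup_center",.062),("pan_top",.106),("poise_knob",.155),("dish",.022),("spice_jar",.105),("striped_mug",.107)]:
    o=nets.outline_of("top",n)
    if not o: print(n,"none"); continue
    for d in o[:2]:
        m=d["pixels"].astype(np.uint8); c=max(cv2.findContours(m,0,2)[0],key=cv2.contourArea)
        (u,v),r=cv2.minEnclosingCircle(c); b=d["bbox"]
        P=bp(i,u,v,z); print(n,round(d["confidence"],2),"circ",np.round([u,v,r],1),"pos",np.round(P,4),"diam",round(2*r/i["fx"]*(1.17-z),4),"bboxpos",np.round(bp(i,b[0],b[1],z)[:2],4))
p,R,s=tool(); w=optics.camera_info("wrist"); c=-np.array(w["R"]).T@np.array(w["t"])
print("wristcam in tool",R.T@(c-p),"axes(rows=cam axes in tool)",np.round(np.array(w["R"])@R,3).tolist(),w["fx"],w["cx"],w["cy"])
print("base crop pts gate,pivot",bp(i,100+637/2.353,130+217/2.353,.136),bp(i,100+463/2.353,130+205/2.353,.105), state()["time"])
E
```

```text
tin_center 0.95 circ [255.8 213.9  11.5] pos [0.5453 0.0747 0.178 ] diam 0.0596 bboxpos [0.5417 0.0714]
trivet_top 0.87 circ [402.8 233.6  16.2] pos [ 0.4929 -0.3666  0.008 ] diam 0.0986 bboxpos [ 0.4985 -0.3673]
copper_cup_center 0.84 circ [193.6 236.9  10.9] pos [0.4869 0.2567 0.062 ] diam 0.0629 bboxpos [0.484  0.2592]
steel_cup_center 0.87 circ [139.  247.   11.7] pos [0.4592 0.411  0.062 ] diam 0.0678 bboxpos [0.4665 0.41  ]
pan_top 0.81 circ [257.7 211.6  17.9] pos [0.5557 0.0719 0.106 ] diam 0.0996 bboxpos [0.5527 0.0722]
poise_knob none
dish 0.79 circ [348.8 258.    8.4] pos [ 0.421  -0.1969  0.022 ] diam 0.0506 bboxpos [ 0.4183 -0.1987]
spice_jar 0.67 circ [241.5 163.   10.1] pos [0.6922 0.1169 0.105 ] diam 0.056 bboxpos [0.6931 0.1211]
striped_mug 0.86 circ [182.  183.   23.4] pos [0.6361 0.2811 0.107 ] diam 0.1301 bboxpos [0.6241 0.2832]
wristcam in tool [ 0.06925532 -0.00026384 -0.14225999] axes(rows=cam axes in tool) [[-0.0, 1.0, 0.0], [-0.962, -0.0, -0.272], [-0.272, -0.0, 0.962]] 331.6414318202717 277.00823148519777 204.930888991886
base crop pts gate,pivot [ 0.52363622 -0.23476486  0.136     ] [ 0.53996555 -0.03646996  0.105     ] 1.6
```

```bash
python3 -c "
from h import *
go([.545,.073,.24],(.104,.995))
go([.361,.336,.24])"
```

```text
t 1.60 pos [0.1768 0.5995 0.2313] d [-0.5021 -0.4008 -0.0087]  frac [-0.6276 -0.501  -0.0108] rz -0.183 rad frac -0.1217 toolz [ 0.  0. -1.] f [ 0.2 -0.5  0.1] w 1.001
t 1.60 pos [0.1768 0.5995 0.2313] d [-0.2512 -0.2006 -0.0087]  frac [-0.314  -0.2508 -0.0108] toolz [ 0.  0. -1.] f [ 0.2 -0.5  0.1] w 1.001
```

```bash
R='[{"dx":0}]'
python3 -m inch '[{"dx":-0.21,"dy":-0.167},{"dx":-0.21,"dy":-0.167},{"dx":-0.21,"dy":-0.167},{"dx":-0.21,"dy":-0.167},{"dx":-0.21,"dy":-0.167}]' 1
python3 -m inch '[{"dx":-0.21,"dy":-0.167},{"dx":-0.21,"dy":-0.167},{"dx":-0.21,"dy":-0.167},{"dx":-0.21,"dy":-0.167},{"dx":-0.21,"dy":-0.167}]'
python3 -m inch '[{"dx":-0.208,"dy":-0.167,"dz":-0.01,"rz":-0.122},{"dx":-0.208,"dy":-0.167,"dz":-0.01,"rz":-0.122},{"dx":-0.208,"dy":-0.167,"dz":-0.01,"rz":-0.122},{"dx":-0.208,"dy":-0.167,"dz":-0.01,"rz":-0.122},{"dx":-0.208,"dy":-0.167,"dz":-0.01,"rz":-0.122}]'
python3 -m inch '[{"dx":0},{"dx":0}]'
cat >> h.py <<'E'
def circ(cam,name,z,k=1,erode=0):
    "fit a circle of the thing's top face: outline backprojected on plane z, convex hull, min circle"
    i=optics.camera_info(cam); im=optics.grab_frame(cam)
    for d in nets.outline_of(cam,name)[:k]:
        m=d["pixels"].astype(np.uint8); c=max(cv2.findContours(m,0,2)[0],key=cv2.contourArea)[:,0,:]
        P=np.array([bp(i,u,v,z)[:2] for u,v in c]); (x,y),r=cv2.minEnclosingCircle((P*1000).astype(np.float32))
        e=cv2.fitEllipse((P*1000).astype(np.float32))
        print(name,round(d["confidence"],2),np.round(d["bbox"]),"mincirc",np.round([x,y,2*r],1),"ell",np.round([*e[0],*e[1]],1))
    return im,i
E
python3 - <<'E'
from h import *
go([.545,.073,.24],(.104,.995))
im,i=circ("wrist","tin_center",.178); circ("wrist","pan_top",.106)
cv2.imwrite("pics/w1.png",im[:,:,::-1])
go([.545,.073,.24],(.104,.995))
E
```

```text
t 1.60 pos [0.1768 0.5995 0.2313] d [-0.5021 -0.4008 -0.0087]  frac [-0.6276 -0.501  -0.0108] rz -0.183 rad frac -0.1217 toolz [ 0.  0. -1.] f [ 0.2 -0.5  0.1] w 1.001
t 1.80 pos [0.1768 0.5994 0.2313] d [-0.5021 -0.4008 -0.0087]  frac [-0.6276 -0.501  -0.0109] rz -0.183 rad frac -0.1218 toolz [-0. -0. -1.] f [-0.9 -0.3  0.2] w 0.999validation failed for argument at $[0]...
validation failed for argument at $[0]...
validation failed for argument at $[0]...
validation failed for argument at $[0]...
```

View pics/w1.png

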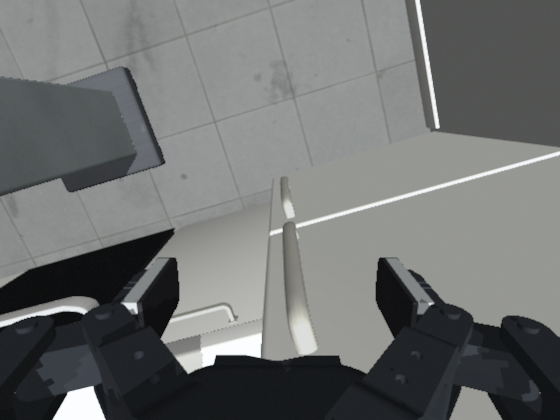

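The wrist view shows the open fingers and the cabinet edge. The arm hasn't moved, because every row needs all six keys.

```bash
python3 -m inch '[{"dx":-0.21,"dy":-0.167,"dz":0,"rx":0,"ry":0,"rz":0},{"dx":-0.21,"dy":-0.167,"dz":0,"rx":0,"ry":0,"rz":0},{"dx":-0.21,"dy":-0.167,"dz":0,"rx":0,"ry":0,"rz":0},{"dx":-0.21,"dy":-0.167,"dz":0,"rx":0,"ry":0,"rz":0},{"dx":-0.21,"dy":-0.167,"dz":0,"rx":0,"ry":0,"rz":0}]' 1
python3 -m inch '[{"dx":-0.21,"dy":-0.167,"dz":0,"rx":0,"ry":0,"rz":0},{"dx":-0.21,"dy":-0.167,"dz":0,"rx":0,"ry":0,"rz":0},{"dx":-0.21,"dy":-0.167,"dz":0,"rx":0,"ry":0,"rz":0},{"dx":-0.21,"dy":-0.167,"dz":0,"rx":0,"ry":0,"rz":0},{"dx":-0.21,"dy":-0.167,"dz":0,"rx":0,"ry":0,"rz":0}]'
python3 -m inch '[{"dx":-0.208,"dy":-0.167,"dz":-0.01,"rx":0,"ry":0,"rz":-0.122},{"dx":-0.208,"dy":-0.167,"dz":-0.01,"rx":0,"ry":0,"rz":-0.122},{"dx":-0.208,"dy":-0.167,"dz":-0.01,"rx":0,"ry":0,"rz":-0.122},{"dx":-0.208,"dy":-0.167,"dz":-0.01,"rx":0,"ry":0,"rz":-0.122},{"dx":-0.208,"dy":-0.167,"dz":-0.01,"rx":0,"ry":0,"rz":-0.122}]'
python3 -m inch '[{"dx":0,"dy":0,"dz":0,"rx":0,"ry":0,"rz":0},{"dx":0,"dy":0,"dz":0,"rx":0,"ry":0,"rz":0}]'
python3 - <<'E'
from h import *
im,i=circ("wrist","tin_center",.178); circ("wrist","pan_top",.106)
cv2.imwrite("pics/w2.png",im[:,:,::-1])
go([.545,.073,.24],(.104,.995))
E
```

```text
time: 2.3
tool_pos: [0.302, 0.4209, 0.2314]
tool_rot: [0.001, 0.145, 0.989, -0.0]
contact_force: [0.9, -0.3, 0.8]
gripper_width: 0.997
grasp_force: 0.0
time: 2.8
tool_pos: [0.4254, 0.2454, 0.2316]
tool_rot: [0.001, 0.145, 0.989, -0.0]
contact_force: [0.4, 0.7, -0.6]
gripper_width: 1.001
grasp_force: 0.0
time: 3.3
tool_pos: [0.5471, 0.0707, 0.2395]
tool_rot: [0.0, 0.053, 0.999, -0.0]
contact_force: [0.2, 1.3, -0.2]
gripper_width: 0.998
grasp_force: 0.0
time: 3.5
tool_pos: [0.5449, 0.074, 0.239]
tool_rot: [-0.001, 0.052, 0.999, 0.0]
contact_force: [-0.7, 0.3, 0.7]
gripper_width: 0.996
grasp_force: 0.0
tin_center 0.89 [279. 219.  88. 101.] mincirc [542.3  74.8  67.6] ell [543.9  74.9  54.3  67.6]
t 3.70 pos [0.5446 0.0744 0.2393] d [-0.0005 -0.0014 -0.0007]  frac [-0.0007 -0.0017 -0.0009] rz 0.003 rad frac 0.0017 toolz [-1.e-04  3.e-04 -1.e+00] f [-1.4  0.8  1.2] w 1.004
```

View pics/w2.png

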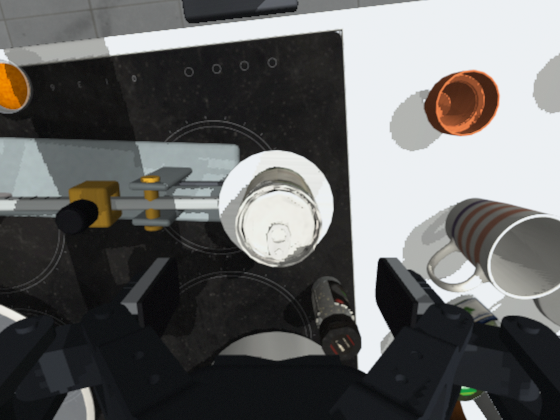

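The wrist view shows the tin's top face centred at about (278,226) and roughly 86 px wide. The pan spans columns 219–334, the knob is at (76,216), and the copper cup is at (462,103).

Run:
```python
from h import *
i=optics.camera_info("wrist")
print("tin",bp(i,278,226,.178), "width",bp(i,321,226,.178)-bp(i,235,226,.178))
print("pan edges",bp(i,219,205,.104),bp(i,334,205,.104),"near edge",bp(i,276,150,.104))
print("knob top",bp(i,76,216,.155))
print("copper",bp(i,462,103,.062))
P=bp(i,278,226,.178); go([P[0],P[1],.126],(.104,.995))
```

```text
tin [0.54709912 0.07461333 0.178     ] width [0.00568274 0.05557006 0.        ]
pan edges [0.54861603 0.02310132 0.104     ] [0.55879117 0.12260859 0.104     ] near edge [0.50642051 0.07728984 0.104     ]
knob top [ 0.53289807 -0.06938384  0.155     ]
copper [0.48574218 0.25158743 0.062     ]
t 3.70 pos [0.5446 0.0744 0.2393] d [-0.0025  0.0004  0.1133]  frac [-0.0031  0.0005  0.1416] rz 0.003 rad frac 0.0017 toolz [-1.e-04  3.e-04 -1.e+00] f [-1.4  0.8  1.2] w 1.004
```

```bash
python3 -m inch '[{"dx":-0.003,"dy":0,"dz":0.05,"rx":0,"ry":0,"rz":0},{"dx":-0.003,"dy":0,"dz":0.09,"rx":0,"ry":0,"rz":0},{"dx":-0.003,"dy":0,"dz":0.12,"rx":0,"ry":0,"rz":0},{"dx":-0.003,"dy":0,"dz":0.136,"rx":0,"ry":0,"rz":0},{"dx":-0.003,"dy":0,"dz":0.136,"rx":0,"ry":0,"rz":0}]' 1
python3 -m inch '[{"dx":0,"dy":0,"dz":0,"rx":0,"ry":0,"rz":0},{"dx":0,"dy":0,"dz":0,"rx":0,"ry":0,"rz":0},{"dx":0,"dy":0,"dz":0,"rx":0,"ry":0,"rz":0},{"dx":0,"dy":0,"dz":0,"rx":0,"ry":0,"rz":0},{"dx":0,"dy":0,"dz":0,"rx":0,"ry":0,"rz":0}]' -1
python3 -m inch '[{"dx":0,"dy":0,"dz":0,"rx":0,"ry":0,"rz":0},{"dx":0,"dy":0,"dz":0,"rx":0,"ry":0,"rz":0}]'
python3 -c "
from h import *
go([.493,-.367,.25],(.104,.995))"
```

```text
time: 4.2
tool_pos: [0.546, 0.0734, 0.1284]
tool_rot: [-0.002, 0.051, 0.999, -0.0]
contact_force: [-0.5, -0.3, -0.5]
gripper_width: 0.999
grasp_force: 0.0
time: 4.7
tool_pos: [0.5491, 0.0729, 0.133]
tool_rot: [0.002, 0.052, 0.999, 0.0]
contact_force: [-1.3, 2.5, 6.7]
gripper_width: 0.659
grasp_force: 63.4
time: 4.9
tool_pos: [0.5491, 0.073, 0.133]
tool_rot: [0.002, 0.052, 0.999, 0.0]
contact_force: [-0.8, 1.9, 6.3]
gripper_width: 0.662
grasp_force: 63.4
t 4.90 pos [0.5491 0.073  0.133 ] d [ 0.0098 -0.4433 -0.1175]  frac [ 0.0123 -0.5541 -0.1469] rz 0.000 rad frac 0.0003 toolz [ 3.9e-03  7.0e-04 -1.0e+00] f [-0.8  1.9  6.3] w 0.662
```

```bash
python3 -m inch '[{"dx":0,"dy":0,"dz":-0.05,"rx":0,"ry":0,"rz":0},{"dx":0,"dy":0,"dz":-0.1,"rx":0,"ry":0,"rz":0},{"dx":0,"dy":0,"dz":-0.14,"rx":0,"ry":0,"rz":0},{"dx":0,"dy":0,"dz":-0.14,"rx":0,"ry":0,"rz":0}]'
python3 -m inch '[{"dx":0.001,"dy":-0.055,"dz":0,"rx":0,"ry":0,"rz":0},{"dx":0.002,"dy":-0.11,"dz":0,"rx":0,"ry":0,"rz":0},{"dx":0.003,"dy":-0.165,"dz":0,"rx":0,"ry":0,"rz":0},{"dx":0.004,"dy":-0.22,"dz":0,"rx":0,"ry":0,"rz":0},{"dx":0.006,"dy":-0.275,"dz":0,"rx":0,"ry":0,"rz":0}]'
python3 -m inch '[{"dx":0.001,"dy":-0.055,"dz":0,"rx":0,"ry":0,"rz":0},{"dx":0.002,"dy":-0.11,"dz":0,"rx":0,"ry":0,"rz":0},{"dx":0.003,"dy":-0.165,"dz":0,"rx":0,"ry":0,"rz":0},{"dx":0.004,"dy":-0.22,"dz":0,"rx":0,"ry":0,"rz":0},{"dx":0.006,"dy":-0.275,"dz":0,"rx":0,"ry":0,"rz":0}]'
python3 -m inch '[{"dx":0,"dy":0,"dz":0.07,"rx":0,"ry":0,"rz":0},{"dx":0,"dy":0,"dz":0.07,"rx":0,"ry":0,"rz":0},{"dx":0,"dy":0,"dz":0.07,"rx":0,"ry":0,"rz":0}]'
python3 - <<'E'
from h import *
im,i=circ("wrist","trivet_top",.008)
cv2.imwrite("pics/w3.png",im[:,:,::-1])
hsv=cv2.cvtColor(im,cv2.COLOR_RGB2HSV); m=cv2.inRange(hsv,(8,70,90),(25,255,255))
c=max(cv2.findContours(m,0,2)[0],key=cv2.contourArea)[:,0,:]
P=np.array([bp(i,u,v,.008)[:2] for u,v in c]); print(len(c),P.min(0),P.max(0))
go([.496,-.367,.25],(.104,.995))
E
```

```text
time: 5.3
tool_pos: [0.5504, 0.0725, 0.2486]
tool_rot: [0.005, 0.052, 0.999, 0.0]
contact_force: [0.4, 0.3, -1.8]
gripper_width: 0.662
grasp_force: 64.9
time: 5.8
tool_pos: [0.5186, -0.147, 0.2399]
tool_rot: [-0.002, 0.052, 0.999, 0.0]
contact_force: [0.4, 0.1, -2.8]
gripper_width: 0.658
grasp_force: 65.5
time: 6.3
tool_pos: [0.4912, -0.3651, 0.2396]
tool_rot: [-0.001, 0.052, 0.999, 0.001]
contact_force: [1.2, 0.1, -2.9]
gripper_width: 0.658
grasp_force: 65.5
time: 6.6
tool_pos: [0.4905, -0.3619, 0.1818]
tool_rot: [-0.003, 0.052, 0.999, 0.003]
contact_force: [0.7, -0.9, -2.6]
gripper_width: 0.653
grasp_force: 65.6
trivet_top 0.95 [272. 175.  98.  77.] mincirc [ 491.8 -368.1   99.1] ell [ 481.  -368.3   73.   101.6]
132 [ 0.44483791 -0.41845012] [ 0.51786513 -0.31930815]
t 6.70 pos [ 0.4929 -0.3634  0.187 ] d [-0.0035 -0.0033 -0.063 ]  frac [-0.0043 -0.0041 -0.0788] rz 0.001 rad frac 0.0009 toolz [ 2.e-04 -1.e-04 -1.e+00] f [ 1.2 -0.6 -2.9] w 0.656
```

View pics/w3.png

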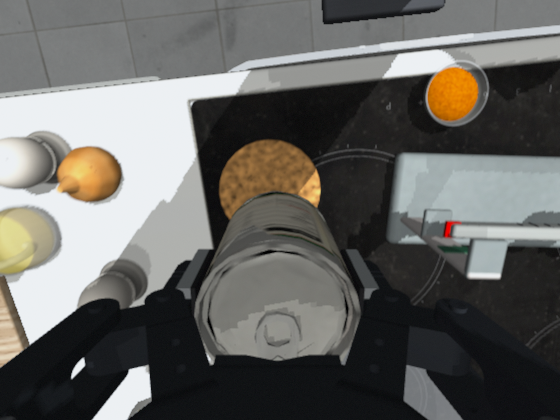

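Cork is visible from about (220,140) to (320,240), and the tin is held centred. By colour the trivet centre is about (0.495, -0.368). I'll lower there.

```bash
python3 -m inch '[{"dx":-0.003,"dy":-0.0055,"dz":0.05,"rx":0,"ry":0,"rz":0},{"dx":-0.003,"dy":-0.0055,"dz":0.1,"rx":0,"ry":0,"rz":0},{"dx":-0.003,"dy":-0.0055,"dz":0.14,"rx":0,"ry":0,"rz":0},{"dx":-0.003,"dy":-0.0055,"dz":0.165,"rx":0,"ry":0,"rz":0},{"dx":-0.003,"dy":-0.0055,"dz":0.178,"rx":0,"ry":0,"rz":0}]'
python3 -m inch '[{"dx":0,"dy":0,"dz":0.003,"rx":0,"ry":0,"rz":0},{"dx":0,"dy":0,"dz":0.006,"rx":0,"ry":0,"rz":0},{"dx":0,"dy":0,"dz":0.008,"rx":0,"ry":0,"rz":0}]'
python3 -c "
from h import *
go([.495,-.368,.035],(.104,.995))"
```

```text
time: 7.2
tool_pos: [0.495, -0.3679, 0.0439]
tool_rot: [-0.0, 0.051, 0.999, 0.0]
contact_force: [-1.3, -0.5, -2.8]
gripper_width: 0.658
grasp_force: 65.6
time: 7.5
tool_pos: [0.4958, -0.3696, 0.0399]
tool_rot: [0.001, 0.052, 0.999, -0.001]
contact_force: [-0.7, 0.5, -3.8]
gripper_width: 0.658
grasp_force: 65.6
t 7.50 pos [ 0.4958 -0.3696  0.0399] d [0.001  0.0015 0.0049]  frac [0.0012 0.0019 0.0061] rz 0.001 rad frac 0.0004 toolz [ 0.0028 -0.0027 -1.    ] f [-0.7  0.5 -3.8] w 0.658
```

```bash
python3 -m inch '[{"dx":0,"dy":0,"dz":0.002,"rx":0,"ry":0,"rz":0},{"dx":0,"dy":0,"dz":0.004,"rx":0,"ry":0,"rz":0},{"dx":0,"dy":0,"dz":0.004,"rx":0,"ry":0,"rz":0}]'
python3 -m inch '[{"dx":0,"dy":0,"dz":0.002,"rx":0,"ry":0,"rz":0},{"dx":0,"dy":0,"dz":0.002,"rx":0,"ry":0,"rz":0}]'
```

```text
time: 7.8
tool_pos: [0.495, -0.3691, 0.0355]
tool_rot: [0.001, 0.052, 0.999, -0.0]
contact_force: [-0.1, 0.1, -0.4]
gripper_width: 0.658
grasp_force: 65.9
time: 8.0
tool_pos: [0.495, -0.3692, 0.0355]
tool_rot: [0.0, 0.052, 0.999, -0.0]
contact_force: [-4.3, 3.7, 9.5]
gripper_width: 0.653
grasp_force: 66.9
```

```bash
python3 -m inch '[{"dx":0,"dy":0,"dz":0,"rx":0,"ry":0,"rz":0},{"dx":0,"dy":0,"dz":0,"rx":0,"ry":0,"rz":0},{"dx":0,"dy":0,"dz":0,"rx":0,"ry":0,"rz":0},{"dx":0,"dy":0,"dz":0,"rx":0,"ry":0,"rz":0}]' 1
python3 -m inch '[{"dx":0,"dy":0,"dz":-0.03,"rx":0,"ry":0,"rz":0},{"dx":0,"dy":0,"dz":-0.09,"rx":0,"ry":0,"rz":0},{"dx":0,"dy":0,"dz":-0.15,"rx":0,"ry":0,"rz":0},{"dx":0,"dy":0,"dz":-0.21,"rx":0,"ry":0,"rz":0},{"dx":0,"dy":0,"dz":-0.25,"rx":0,"ry":0,"rz":0}]'
python3 -m inch '[{"dx":0.03,"dy":0.26,"dz":0,"rx":0,"ry":0,"rz":0},{"dx":0.03,"dy":0.26,"dz":0,"rx":0,"ry":0,"rz":0},{"dx":0.03,"dy":0.26,"dz":0,"rx":0,"ry":0,"rz":0},{"dx":0.03,"dy":0.26,"dz":0,"rx":0,"ry":0,"rz":0},{"dx":0.03,"dy":0.26,"dz":0,"rx":0,"ry":0,"rz":0}]'
python3 - <<'E'
from h import *
circ("top","tin_center",.080,2);circ("top","trivet_top",.008)
go([.49,.256,.18],(.104,.995))
E
python3 -m inch '[{"dx":0.03,"dy":0.26,"dz":0,"rx":0,"ry":0,"rz":0},{"dx":0.03,"dy":0.26,"dz":0,"rx":0,"ry":0,"rz":0},{"dx":0.03,"dy":0.26,"dz":0,"rx":0,"ry":0,"rz":0},{"dx":0.03,"dy":0.26,"dz":0,"rx":0,"ry":0,"rz":0},{"dx":0.03,"dy":0.26,"dz":0,"rx":0,"ry":0,"rz":0}]'
python3 -m inch '[{"dx":0.032,"dy":0.257,"dz":0,"rx":0,"ry":0,"rz":0},{"dx":0.032,"dy":0.257,"dz":0,"rx":0,"ry":0,"rz":0},{"dx":0.032,"dy":0.257,"dz":0,"rx":0,"ry":0,"rz":0},{"dx":0.032,"dy":0.257,"dz":0.05,"rx":0,"ry":0,"rz":0},{"dx":0.032,"dy":0.257,"dz":0.08,"rx":0,"ry":0,"rz":0}]'
python3 -m inch '[{"dx":0,"dy":0,"dz":0,"rx":0,"ry":0,"rz":0},{"dx":0,"dy":0,"dz":0,"rx":0,"ry":0,"rz":0}]'
python3 - <<'E'
from h import *
im,i=circ("wrist","copper_cup_center",.062)
cv2.imwrite("pics/w4.png",im[:,:,::-1])
go([.487,.255,.18],(.104,.995))
E
```

```text
time: 8.4
tool_pos: [0.4944, -0.3686, 0.0327]
tool_rot: [-0.0, 0.052, 0.999, 0.0]
contact_force: [0.3, -0.2, -0.2]
gripper_width: 1.003
grasp_force: 0.0
time: 8.9
tool_pos: [0.4953, -0.3694, 0.2375]
tool_rot: [0.002, 0.052, 0.999, -0.002]
contact_force: [0.8, -0.7, 0.2]
gripper_width: 1.0
grasp_force: 0.0
time: 9.4
tool_pos: [0.4918, -0.1552, 0.2328]
tool_rot: [0.0, 0.05, 0.999, 0.001]
contact_force: [-0.1, -0.9, -0.6]
gripper_width: 1.002
grasp_force: 0.0
t 9.60 pos [ 0.4923 -0.16    0.233 ] d [0.0455 0.4136 0.0527]  frac [0.0569 0.517  0.0658] rz 0.000 rad frac 0.0001 toolz [ 1.e-04 -7.e-04 -1.e+00] f [ 0.3 -0.7  0.1] w 1.001
time: 10.1
tool_pos: [0.4901, 0.0524, 0.2329]
tool_rot: [-0.0, 0.05, 0.999, 0.0]
contact_force: [-0.2, -1.1, 0.6]
gripper_width: 0.999
grasp_force: 0.0
time: 10.6
tool_pos: [0.4883, 0.2593, 0.1705]
tool_rot: [0.003, 0.052, 0.999, 0.001]
contact_force: [-0.1, 1.0, -0.4]
gripper_width: 1.0
grasp_force: 0.0
time: 10.8
tool_pos: [0.4863, 0.2557, 0.1682]
tool_rot: [-0.001, 0.053, 0.999, -0.001]
contact_force: [-0.5, -0.5, -0.3]
gripper_width: 0.998
grasp_force: 0.0
copper_cup_center 0.7 [284. 199.  75.  78.] mincirc [483.6 260.9  62.5] ell [483.9 260.1  56.8  61.2]
t 10.90 pos [0.4876 0.2559 0.1709] d [ 0.0004 -0.001  -0.0091]  frac [ 0.0005 -0.0012 -0.0114] rz -0.002 rad frac -0.0014 toolz [ 2.8e-03  5.0e-04 -1.0e+00] f [-0.6  0.1  0.7] w 1.0
```

View pics/w4.png

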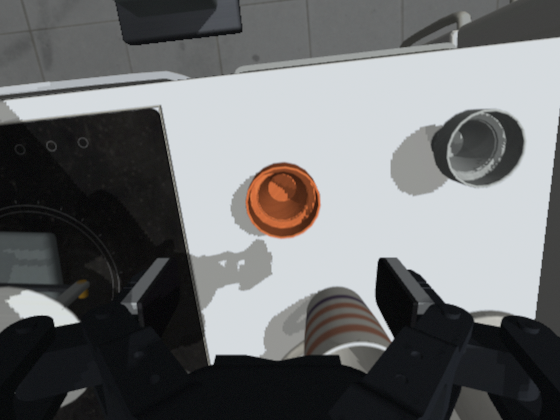

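The copper cup's rim is centred at about (284,201), the steel cup's rim at about (485,147), and the mug is below and clear of the fingers.

Run:
```python
from h import *
i=optics.camera_info("wrist")
P=bp(i,284,201,.062);print(P,bp(i,321,201,.062)-bp(i,247,201,.062)); go([P[0],P[1],.033],(.104,.995))
print("steel",bp(i,485,147,.062))
circ("top","tin_center",.080,2);circ("top","trivet_top",.008)
circ("top","copper_cup_center",.062)
```

```text
[0.48690096 0.26134181 0.062     ] [0.00618125 0.05771504 0.        ]
t 10.90 pos [0.4876 0.2559 0.1709] d [0.0016 0.0052 0.1379]  frac [0.002  0.0065 0.1724] rz -0.002 rad frac -0.0014 toolz [ 2.8e-03  5.0e-04 -1.0e+00] f [-0.6  0.1  0.7] w 1.0
steel [0.46119387 0.41543084 0.062     ]
tin_center 0.8 [410. 234.  32.  17.] mincirc [ 494.8 -359.    77.2] ell [ 492.9 -358.8   55.6   78.3]
trivet_top 0.68 [400. 232.  31.  31.] mincirc [ 492.3 -365.1  100.4] ell [ 493.1 -366.1   90.5   92.9]
copper_cup_center 0.57 [198. 231.  17.  11.] mincirc [503.7 248.6  41.1] ell [506.3 247.8  18.   43.7]
```

```bash
python3 -m inch '[{"dx":0.002,"dy":0.0065,"dz":0.05,"rx":0,"ry":0,"rz":0},{"dx":0.002,"dy":0.0065,"dz":0.1,"rx":0,"ry":0,"rz":0},{"dx":0.002,"dy":0.0065,"dz":0.14,"rx":0,"ry":0,"rz":0},{"dx":0.002,"dy":0.0065,"dz":0.17,"rx":0,"ry":0,"rz":0},{"dx":0.002,"dy":0.0065,"dz":0.17,"rx":0,"ry":0,"rz":0}]' 1
python3 -m inch '[{"dx":0,"dy":0,"dz":0,"rx":0,"ry":0,"rz":0},{"dx":0,"dy":0,"dz":0,"rx":0,"ry":0,"rz":0},{"dx":0,"dy":0,"dz":0,"rx":0,"ry":0,"rz":0},{"dx":0,"dy":0,"dz":0,"rx":0,"ry":0,"rz":0},{"dx":0,"dy":0,"dz":0,"rx":0,"ry":0,"rz":0}]' -1
python3 -c "
from h import *
go([.556,.073,.2],(.104,.995))"
```

```text
time: 11.7
tool_pos: [0.4815, 0.2613, 0.029]
tool_rot: [-0.004, 0.052, 0.999, -0.002]
contact_force: [-0.1, 0.4, -0.4]
gripper_width: 1.001
grasp_force: 0.0
time: 12.2
tool_pos: [0.4868, 0.2633, 0.0357]
tool_rot: [0.002, 0.052, 0.999, 0.001]
contact_force: [-0.1, -1.5, 5.7]
gripper_width: 0.669
grasp_force: 64.7
t 12.20 pos [0.4868 0.2633 0.0357] d [-0.0893 -0.1818 -0.1642]  frac [-0.1117 -0.2272 -0.2053] rz 0.000 rad frac 0.0003 toolz [ 0.0049  0.0016 -1.    ] f [-0.1 -1.5  5.7] w 0.669
```

```bash
python3 -m inch '[{"dx":0,"dy":0,"dz":-0.03,"rx":0,"ry":0,"rz":0},{"dx":0,"dy":0,"dz":-0.08,"rx":0,"ry":0,"rz":0},{"dx":0,"dy":0,"dz":-0.14,"rx":0,"ry":0,"rz":0},{"dx":0,"dy":0,"dz":-0.19,"rx":0,"ry":0,"rz":0},{"dx":0,"dy":0,"dz":-0.2,"rx":0,"ry":0,"rz":0}]'
python3 -m inch '[{"dx":-0.025,"dy":-0.05,"dz":0,"rx":0,"ry":0,"rz":0},{"dx":-0.05,"dy":-0.1,"dz":0,"rx":0,"ry":0,"rz":0},{"dx":-0.075,"dy":-0.15,"dz":0,"rx":0,"ry":0,"rz":0},{"dx":-0.098,"dy":-0.2,"dz":0,"rx":0,"ry":0,"rz":0},{"dx":-0.1115,"dy":-0.227,"dz":0,"rx":0,"ry":0,"rz":0}]'
python3 -m inch '[{"dx":0,"dy":0,"dz":0,"rx":0,"ry":0,"rz":0},{"dx":0,"dy":0,"dz":0,"rx":0,"ry":0,"rz":0}]'
python3 - <<'E'
from h import *
im,i=circ("wrist","copper_cup_center",.23)
im2=optics.grab_frame("scene")
a=np.hstack([cv2.resize(im,(448,336)),cv2.resize(im2[130:310,160:370],(352,302))[:,:]] if 0 else [cv2.resize(im,(440,330)),cv2.resize(im2[130:310,170:366],(359,330))])
cv2.imwrite("pics/w5.png",a[:,:,::-1])
go([.556,.073,.2],(.104,.995))
E
```

```text
time: 12.7
tool_pos: [0.4875, 0.2639, 0.2]
tool_rot: [0.005, 0.052, 0.999, 0.002]
contact_force: [-0.1, 0.1, -1.3]
gripper_width: 0.672
grasp_force: 64.8
time: 13.2
tool_pos: [0.5543, 0.0699, 0.1913]
tool_rot: [-0.001, 0.053, 0.999, -0.0]
contact_force: [-0.6, 1.2, -2.4]
gripper_width: 0.666
grasp_force: 64.8
time: 13.4
tool_pos: [0.5538, 0.0726, 0.1915]
tool_rot: [-0.001, 0.052, 0.999, 0.0]
contact_force: [-0.7, 0.7, -2.5]
gripper_width: 0.667
grasp_force: 64.8
copper_cup_center 0.92 [277. 278. 144. 145.] mincirc [542.   72.9  56.1] ell [542.7  73.4  49.1  56.2]
t 13.55 pos [0.5539 0.0738 0.1923] d [-0.0022 -0.0006 -0.0077]  frac [-0.0027 -0.0008 -0.0096] rz 0.002 rad frac 0.0012 toolz [-1.e-03  3.e-04 -1.e+00] f [-0.1 -0.1 -2.6] w 0.667
```

View pics/w5.png

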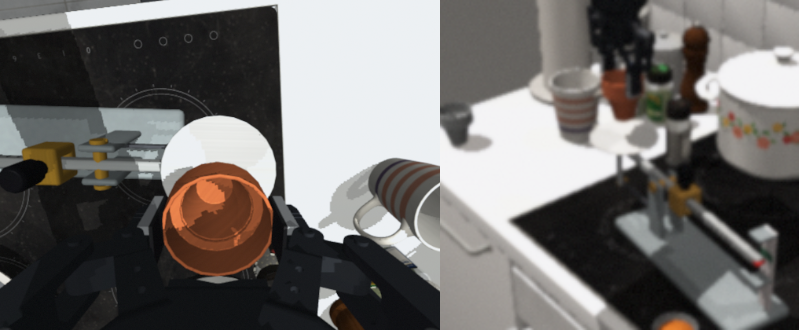

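The cup hangs upright over the pan, its rim at about (277,287) in the wrist frame, and the beam is level. I'll lower it until the pan is pressed about 11 mm down, then release.

```bash
python3 -c "
from h import *
i=optics.camera_info('wrist'); print(bp(i,277,287,.22),bp(i,347,287,.22)-bp(i,208,287,.22))"
python3 -m inch '[{"dx":-0.003,"dy":0,"dz":0.02,"rx":0,"ry":0,"rz":0},{"dx":-0.003,"dy":0,"dz":0.035,"rx":0,"ry":0,"rz":0},{"dx":-0.003,"dy":0,"dz":0.045,"rx":0,"ry":0,"rz":0},{"dx":-0.003,"dy":0,"dz":0.055,"rx":0,"ry":0,"rz":0},{"dx":-0.003,"dy":0,"dz":0.06,"rx":0,"ry":0,"rz":0}]'
python3 -m inch '[{"dx":0,"dy":0,"dz":0,"rx":0,"ry":0,"rz":0},{"dx":0,"dy":0,"dz":0,"rx":0,"ry":0,"rz":0},{"dx":0,"dy":0,"dz":0,"rx":0,"ry":0,"rz":0},{"dx":0,"dy":0,"dz":0,"rx":0,"ry":0,"rz":0}]'
```

```text
[0.54989748 0.07401292 0.22      ] [0.00549923 0.0533727  0.        ]
time: 14.05
tool_pos: [0.5574, 0.0724, 0.1468]
tool_rot: [0.0, 0.052, 0.999, -0.0]
contact_force: [-7.3, -2.1, 21.3]
gripper_width: 0.671
grasp_force: 67.4
time: 14.45
tool_pos: [0.5575, 0.0724, 0.147]
tool_rot: [0.001, 0.052, 0.999, -0.0]
contact_force: [-3.8, -0.7, 9.7]
gripper_width: 0.667
grasp_force: 66.0
```

```bash
python3 -m inch '[{"dx":0,"dy":0,"dz":-0.002,"rx":0,"ry":0,"rz":0},{"dx":0,"dy":0,"dz":-0.003,"rx":0,"ry":0,"rz":0}]'
python3 -m inch '[{"dx":0,"dy":0,"dz":0,"rx":0,"ry":0,"rz":0},{"dx":0,"dy":0,"dz":0,"rx":0,"ry":0,"rz":0},{"dx":0,"dy":0,"dz":0,"rx":0,"ry":0,"rz":0},{"dx":0,"dy":0,"dz":0,"rx":0,"ry":0,"rz":0}]' 1
python3 -m inch '[{"dx":0,"dy":0,"dz":-0.02,"rx":0,"ry":0,"rz":0},{"dx":0,"dy":0,"dz":-0.05,"rx":0,"ry":0,"rz":0},{"dx":0,"dy":0,"dz":-0.09,"rx":0,"ry":0,"rz":0},{"dx":0,"dy":0,"dz":-0.13,"rx":0,"ry":0,"rz":0},{"dx":0,"dy":0,"dz":-0.15,"rx":0,"ry":0,"rz":0}]'
python3 -m inch '[{"dx":0,"dy":0,"dz":0,"rx":0,"ry":0,"rz":0},{"dx":0,"dy":0,"dz":0,"rx":0,"ry":0,"rz":0}]'
python3 - <<'E'
from h import *
im,i=circ("wrist","copper_cup_center",.170)
im2=optics.grab_frame("scene"); circ("top","tin_center",.08)
a=np.hstack([cv2.resize(im,(440,330)),cv2.resize(im2[130:310,170:366],(359,330))])
cv2.imwrite("pics/w6.png",a[:,:,::-1])
go([.461,.415,.18],(.104,.995))
E
```

```text
time: 14.65
tool_pos: [0.5571, 0.0725, 0.1473]
tool_rot: [0.0, 0.052, 0.999, 0.0]
contact_force: [-0.0, 0.0, 0.5]
gripper_width: 0.669
grasp_force: 65.1
time: 15.05
tool_pos: [0.5568, 0.0725, 0.1471]
tool_rot: [-0.0, 0.052, 0.999, -0.0]
contact_force: [-0.4, -0.5, -0.2]
gripper_width: 0.998
grasp_force: 0.0
time: 15.55
tool_pos: [0.5584, 0.0725, 0.2724]
tool_rot: [0.003, 0.052, 0.999, 0.0]
contact_force: [0.8, 0.4, 1.1]
gripper_width: 1.0
grasp_force: 0.0
time: 15.75
tool_pos: [0.5566, 0.0725, 0.2667]
tool_rot: [-0.0, 0.052, 0.999, -0.0]
contact_force: [-0.7, -0.6, 0.5]
gripper_width: 0.999
grasp_force: 0.0
copper_cup_center 0.93 [274. 206.  82.  85.] mincirc [555.8  70.6  63.1] ell [556.1  70.1  57.3  62.4]
tin_center 0.98 [409. 235.  30.  14.] mincirc [ 493.3 -357.3   78.8] ell [ 493.5 -356.8   58.2   78.5]
t 16.00 pos [0.5561 0.0725 0.2653] d [0.1298 0.3308 0.0856]  frac [0.1623 0.4135 0.107 ] rz 0.000 rad frac 0.0003 toolz [-0.0033  0.     -1.    ] f [-0.  -0.1  0.3] w 1.002
```

View pics/w6.png

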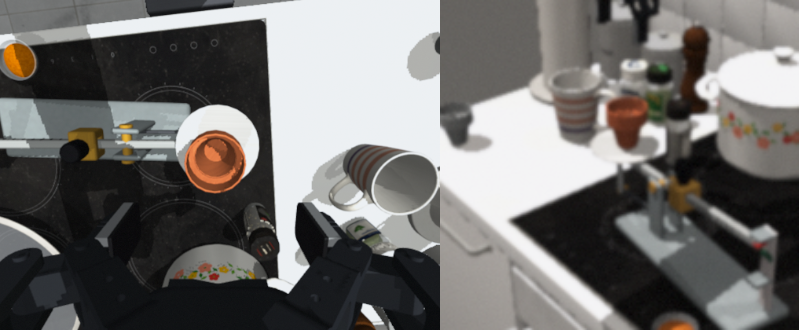

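The copper cup stands centred on the pan in both views, and the pan sits partly down. Now the steel cup.

```bash
python3 -m inch '[{"dx":0.08,"dy":0.207,"dz":0,"rx":0,"ry":0,"rz":0},{"dx":0.08,"dy":0.207,"dz":0,"rx":0,"ry":0,"rz":0},{"dx":0.08,"dy":0.207,"dz":0,"rx":0,"ry":0,"rz":0},{"dx":0.08,"dy":0.207,"dz":0,"rx":0,"ry":0,"rz":0},{"dx":0.08,"dy":0.207,"dz":0,"rx":0,"ry":0,"rz":0}]' 1
python3 -m inch '[{"dx":0.08,"dy":0.207,"dz":0,"rx":0,"ry":0,"rz":0},{"dx":0.08,"dy":0.207,"dz":0,"rx":0,"ry":0,"rz":0},{"dx":0.08,"dy":0.207,"dz":0,"rx":0,"ry":0,"rz":0},{"dx":0.08,"dy":0.207,"dz":0.05,"rx":0,"ry":0,"rz":0},{"dx":0.08,"dy":0.207,"dz":0.107,"rx":0,"ry":0,"rz":0}]'
python3 -m inch '[{"dx":0,"dy":0,"dz":0,"rx":0,"ry":0,"rz":0},{"dx":0,"dy":0,"dz":0,"rx":0,"ry":0,"rz":0},{"dx":0,"dy":0,"dz":0,"rx":0,"ry":0,"rz":0}]'
python3 - <<'E'
from h import *
im,i=circ("wrist","steel_cup_center",.062)
for d in nets.outline_of("wrist","steel_cup_center")[:1]:
    ys,xs=np.where(d["pixels"]); print(xs.min(),xs.max(),ys.min(),ys.max())
    w=d["pixels"].sum(1); v=np.where(w>0.97*w.max())[0]; print("widest rows",v.min(),v.max(),w.max(), bp(i,(xs.min()+xs.max())/2,(v.min()+v.max())/2,.062), "bottom rim x",bp(i,277,ys.max(),.062))
go([.461,.415,.038],(.104,.995))
E
```

```text
time: 16.5
tool_pos: [0.5089, 0.2466, 0.2663]
tool_rot: [-0.001, 0.049, 0.999, 0.0]
contact_force: [-0.6, -0.2, 0.4]
gripper_width: 0.996
grasp_force: 0.0
time: 17.0
tool_pos: [0.4645, 0.4184, 0.1829]
tool_rot: [0.002, 0.05, 0.999, 0.002]
contact_force: [0.3, -0.5, -0.6]
gripper_width: 0.999
grasp_force: 0.0
time: 17.3
tool_pos: [0.4657, 0.4151, 0.1847]
tool_rot: [0.002, 0.053, 0.999, 0.001]
contact_force: [0.3, 0.0, 0.7]
gripper_width: 1.003
grasp_force: 0.0
steel_cup_center 0.57 [278. 185.  74.  74.] mincirc [457.6 417.8  60.8] ell [458.1 418.   57.5  59.7]
244 314 151 222
widest rows 179 196 71 [0.45713991 0.41768955 0.062     ] bottom rim x [0.48659428 0.41292222 0.062     ]
t 17.45 pos [0.4656 0.4154 0.1849] d [ 0.0051 -0.0014  0.1469]  frac [ 0.0064 -0.0017  0.1837] rz -0.001 rad frac -0.0005 toolz [ 0.0041  0.0027 -1.    ] f [-0.5  0.4  1.1] w 1.001
```

```bash
python3 -m inch '[{"dx":0.011,"dy":0.002,"dz":0.05,"rx":0,"ry":0,"rz":0},{"dx":0.011,"dy":0.002,"dz":0.1,"rx":0,"ry":0,"rz":0},{"dx":0.011,"dy":0.002,"dz":0.15,"rx":0,"ry":0,"rz":0},{"dx":0.011,"dy":0.002,"dz":0.18,"rx":0,"ry":0,"rz":0},{"dx":0.011,"dy":0.002,"dz":0.18,"rx":0,"ry":0,"rz":0}]' 1
python3 -m inch '[{"dx":0,"dy":0,"dz":0,"rx":0,"ry":0,"rz":0},{"dx":0,"dy":0,"dz":0,"rx":0,"ry":0,"rz":0}]'
python3 -m inch '[{"dx":0,"dy":0,"dz":0,"rx":0,"ry":0,"rz":0},{"dx":0,"dy":0,"dz":0,"rx":0,"ry":0,"rz":0},{"dx":0,"dy":0,"dz":0,"rx":0,"ry":0,"rz":0},{"dx":0,"dy":0,"dz":0,"rx":0,"ry":0,"rz":0},{"dx":0,"dy":0,"dz":0,"rx":0,"ry":0,"rz":0}]' -1
python3 -m inch '[{"dx":0,"dy":0,"dz":-0.05,"rx":0,"ry":0,"rz":0},{"dx":0,"dy":0,"dz":-0.11,"rx":0,"ry":0,"rz":0},{"dx":0,"dy":0,"dz":-0.17,"rx":0,"ry":0,"rz":0},{"dx":0,"dy":0,"dz":-0.23,"rx":0,"ry":0,"rz":0},{"dx":0,"dy":0,"dz":-0.26,"rx":0,"ry":0,"rz":0}]'
python3 -m inch '[{"dx":0,"dy":0,"dz":0,"rx":0,"ry":0,"rz":0},{"dx":0,"dy":0,"dz":0,"rx":0,"ry":0,"rz":0}]'
cat >> h.py <<'E'
def held():
    i=optics.camera_info("wrist"); p,R,s=tool(); im=optics.grab_frame("wrist")
    d=nets.outline_of("wrist","steel_cup_center")[0]; ys,xs=np.where(d["pixels"]); w=d["pixels"].sum(1)
    v=np.where(w>.97*w.max())[0].mean(); u=(xs.min()+xs.max())/2
    for z in np.arange(-.02,.045,.01):
        P=bp(i,u,v,p[2]+z); wd=np.linalg.norm(bp(i,xs.max(),v,p[2]+z)-bp(i,xs.min(),v,p[2]+z))
        print("rim z-TCP %.3f width %.4f, in tool"%(z,wd),np.round(R.T@(P-p),4))
    print(round(d["confidence"],2),xs.min(),xs.max(),ys.min(),ys.max(),v)
    return im
E
python3 - <<'E'
from h import *
im=held(); cv2.imwrite("pics/w7.png",im[:,:,::-1])
go([.556,.072,.25],(.104,.995))
E
```

```text
time: 17.95
tool_pos: [0.4534, 0.4158, 0.0344]
tool_rot: [-0.003, 0.052, 0.999, -0.002]
contact_force: [-0.2, -0.3, -0.7]
gripper_width: 1.005
grasp_force: 0.0
time: 18.15
tool_pos: [0.4573, 0.4189, 0.041]
tool_rot: [0.002, 0.052, 0.999, 0.002]
contact_force: [0.4, -0.3, -0.6]
gripper_width: 1.0
grasp_force: 0.0
time: 18.65
tool_pos: [0.4568, 0.4186, 0.0406]
tool_rot: [0.002, 0.052, 0.999, 0.001]
contact_force: [-1.9, -1.0, 6.3]
gripper_width: 0.674
grasp_force: 62.8
time: 19.15
tool_pos: [0.4567, 0.4187, 0.2522]
tool_rot: [0.003, 0.052, 0.999, 0.003]
contact_force: [0.4, -0.6, -1.3]
gripper_width: 0.671
grasp_force: 65.4
time: 19.35
tool_pos: [0.455, 0.4175, 0.245]
tool_rot: [-0.0, 0.052, 0.999, -0.0]
contact_force: [0.1, -0.1, -3.2]
gripper_width: 0.669
grasp_force: 65.3
rim z-TCP -0.020 width 0.0748, in tool [-0.0226  0.      0.02  ]
rim z-TCP -0.010 width 0.0702, in tool [-0.0169  0.      0.01  ]
rim z-TCP 0.000 width 0.0656, in tool [-0.0113 -0.     -0.    ]
rim z-TCP 0.010 width 0.0610, in tool [-0.0056 -0.     -0.01  ]
rim z-TCP 0.020 width 0.0564, in tool [ 0.   -0.   -0.02]
rim z-TCP 0.030 width 0.0518, in tool [ 0.0057 -0.     -0.03  ]
rim z-TCP 0.040 width 0.0472, in tool [ 0.0114 -0.0001 -0.04  ]
0.96 209 346 208 347 286.0
t 19.45 pos [0.4541 0.4168 0.2422] d [-0.1371 -0.3324 -0.0072]  frac [-0.1714 -0.4155 -0.009 ] rz 0.000 rad frac 0.0002 toolz [-0.0044 -0.0032 -1.    ] f [-0.8  0.4 -2.6] w 0.673
```

```bash
python3 -m inch '[{"dx":-0.0845,"dy":-0.208,"dz":0,"rx":0,"ry":0,"rz":0},{"dx":-0.0845,"dy":-0.208,"dz":0,"rx":0,"ry":0,"rz":0},{"dx":-0.0845,"dy":-0.208,"dz":0,"rx":0,"ry":0,"rz":0},{"dx":-0.0845,"dy":-0.208,"dz":0,"rx":0,"ry":0,"rz":0},{"dx":-0.0845,"dy":-0.208,"dz":0,"rx":0,"ry":0,"rz":0}]'
python3 -m inch '[{"dx":-0.03,"dy":-0.06,"dz":0,"rx":0,"ry":0,"rz":0},{"dx":-0.06,"dy":-0.12,"dz":0,"rx":0,"ry":0,"rz":0},{"dx":-0.0845,"dy":-0.17,"dz":0,"rx":0,"ry":0,"rz":0},{"dx":-0.0845,"dy":-0.2,"dz":0,"rx":0,"ry":0,"rz":0},{"dx":-0.0845,"dy":-0.208,"dz":0,"rx":0,"ry":0,"rz":0}]'
python3 -m inch '[{"dx":0,"dy":0,"dz":0,"rx":0,"ry":0,"rz":0},{"dx":0,"dy":0,"dz":0,"rx":0,"ry":0,"rz":0},{"dx":0,"dy":0,"dz":0,"rx":0,"ry":0,"rz":0}]'
python3 - <<'E'
from h import *
im=held(); cv2.imwrite("pics/w8.png",im[:,:,::-1])
for n,z in (("copper_cup_center",.169),("steel_cup_center",.262)): circ("top",n,z); circ("scene",n,z)
im,i=circ("scene","copper_cup_center",.14); 
for n in ("copper_cup_center","steel_cup_center"): print([np.round(d["bbox"],1) for d in nets.boxes_of("scene",n)[:2]])
go([.554,.071,.2],(.104,.995))
E
```

```text
time: 19.95
tool_pos: [0.5051, 0.2415, 0.2425]
tool_rot: [-0.002, 0.054, 0.999, -0.001]
contact_force: [-0.0, -0.6, -1.5]
gripper_width: 0.676
grasp_force: 65.5
time: 20.45
tool_pos: [0.5546, 0.0709, 0.2431]
tool_rot: [-0.002, 0.053, 0.999, -0.0]
contact_force: [0.5, 0.8, -1.6]
gripper_width: 0.674
grasp_force: 65.6
time: 20.75
tool_pos: [0.555, 0.0742, 0.2452]
tool_rot: [-0.0, 0.051, 0.999, 0.0]
contact_force: [0.5, -0.6, -1.4]
gripper_width: 0.676
grasp_force: 65.6Traceback (most recent call last):
  File "<stdin>", line 2, in <module>
  File "h.py", line 30, in held
    d=nets.outline_of("wrist","steel_cup_center")[0]; ys,xs=np.where(d["pixels"]); w=d["pixels"].sum(1)
      ~~~~~~~~~~~~~~~~~~~~~~~~~~~~~~~~~~~~~~~~~~~^^^
IndexError: list index out of range
```

Run:
```python
from h import *
im=optics.grab_frame("wrist"); i=optics.camera_info("scene"); im2=optics.grab_frame("scene")
for n in ("copper_cup_center","steel_cup_center"): print(n,[(np.round(d["bbox"],1).tolist(),round(d["confidence"],2)) for d in nets.boxes_of("scene",n)[:2]])
print("pred copper centre",px(i,[.5558,.0706,.138]),"steel",px(i,[.557,.074,.231]))
a=np.hstack([cv2.resize(im,(440,330)),cv2.resize(im2[130:250,205:335],(358,330))])
cv2.imwrite("pics/w9.png",a[:,:,::-1]); go([.554,.071,.2],(.104,.995))
```

```text
copper_cup_center [([270.7, 197.4, 22.4, 28.1], 0.78)]
steel_cup_center [([268.5, 161.9, 25.3, 26.5], 0.56)]
pred copper centre [270.79908261 197.45365183] steel [269.52370182 164.23560712]
t 21.05 pos [0.5553 0.0731 0.2458] d [ 0.0011 -0.0023  0.0458]  frac [ 0.0014 -0.0028  0.0572] rz 0.001 rad frac 0.0008 toolz [ 2.e-04  0.e+00 -1.e+00] f [-0.1  0.3 -1.8] w 0.674
```

View pics/w9.png

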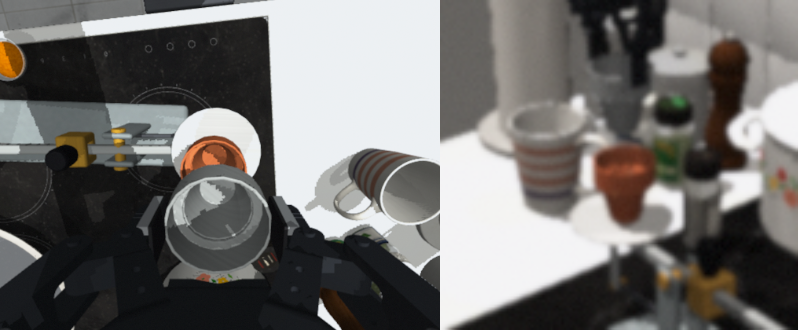

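In both views the steel cup hangs upright over the copper one, aligned to within about 2 mm. I'll lower it in steps and watch the force.

```bash
python3 -m inch '[{"dx":0,"dy":-0.003,"dz":0.02,"rx":0,"ry":0,"rz":0},{"dx":0,"dy":-0.003,"dz":0.035,"rx":0,"ry":0,"rz":0},{"dx":0,"dy":-0.003,"dz":0.05,"rx":0,"ry":0,"rz":0},{"dx":0,"dy":-0.003,"dz":0.06,"rx":0,"ry":0,"rz":0},{"dx":0,"dy":-0.003,"dz":0.066,"rx":0,"ry":0,"rz":0}]'
python3 -m inch '[{"dx":0,"dy":0,"dz":0.004,"rx":0,"ry":0,"rz":0},{"dx":0,"dy":0,"dz":0.008,"rx":0,"ry":0,"rz":0}]'
python3 -m inch '[{"dx":0,"dy":0,"dz":0.004,"rx":0,"ry":0,"rz":0},{"dx":0,"dy":0,"dz":0.004,"rx":0,"ry":0,"rz":0}]'
```

```text
time: 21.55
tool_pos: [0.5543, 0.0702, 0.191]
tool_rot: [-0.001, 0.052, 0.999, -0.0]
contact_force: [-0.5, 0.1, -2.2]
gripper_width: 0.675
grasp_force: 65.6
time: 21.75
tool_pos: [0.5554, 0.0703, 0.1866]
tool_rot: [0.0, 0.052, 0.999, 0.0]
contact_force: [1.2, 0.1, -1.4]
gripper_width: 0.674
grasp_force: 65.6
time: 21.95
tool_pos: [0.555, 0.0703, 0.1831]
tool_rot: [-0.0, 0.052, 0.999, -0.0]
contact_force: [-0.5, 0.0, -2.0]
gripper_width: 0.676
grasp_force: 65.6
```

```bash
for k in 1; do
python3 -m inch '[{"dx":0,"dy":0,"dz":0.003,"rx":0,"ry":0,"rz":0},{"dx":0,"dy":0,"dz":0.005,"rx":0,"ry":0,"rz":0}]'
python3 -m inch '[{"dx":0,"dy":0,"dz":0.003,"rx":0,"ry":0,"rz":0},{"dx":0,"dy":0,"dz":0.004,"rx":0,"ry":0,"rz":0},{"dx":0,"dy":0,"dz":0.004,"rx":0,"ry":0,"rz":0}]'
done
python3 - <<'E'
from h import *
im=optics.grab_frame("scene")
for n in ("copper_cup_center","steel_cup_center"): print(n,[(np.round(d["bbox"],1).tolist(),round(d["confidence"],2)) for d in nets.boxes_of("scene",n)[:2]])
i=optics.camera_info("scene")
print("nested pred",px(i,[.556,.071,.107+.031]),px(i,[.556,.071,.107+.055]),px(i,[.556,.071,.107+.074]))
E
```

```text
time: 22.15
tool_pos: [0.5552, 0.0703, 0.1794]
tool_rot: [0.0, 0.052, 0.999, 0.0]
contact_force: [0.1, 0.3, -1.9]
gripper_width: 0.674
grasp_force: 65.6
time: 22.45
tool_pos: [0.5552, 0.0703, 0.1763]
tool_rot: [0.0, 0.052, 0.999, 0.0]
contact_force: [-0.1, -0.1, -0.6]
gripper_width: 0.675
grasp_force: 65.7
copper_cup_center [([271.0, 203.0, 22.6, 21.6], 0.71), ([300.4, 201.4, 16.1, 34.9], 0.48)]
steel_cup_center [([270.4, 182.2, 21.5, 14.1], 0.78), ([380.2, 345.9, 46.8, 36.4], 0.72)]
nested pred [270.76511557 197.37307437] [270.55930972 189.19375447] [270.39340812 182.60034516]
```

```bash
python3 -m inch '[{"dx":0,"dy":0,"dz":0.003,"rx":0,"ry":0,"rz":0},{"dx":0,"dy":0,"dz":0.003,"rx":0,"ry":0,"rz":0},{"dx":0,"dy":0,"dz":0.003,"rx":0,"ry":0,"rz":0}]'
python3 -m inch '[{"dx":0,"dy":0,"dz":0.002,"rx":0,"ry":0,"rz":0},{"dx":0,"dy":0,"dz":0.002,"rx":0,"ry":0,"rz":0},{"dx":0,"dy":0,"dz":0.002,"rx":0,"ry":0,"rz":0}]'
```

```text
time: 22.9
tool_pos: [0.5562, 0.0705, 0.176]
tool_rot: [0.002, 0.052, 0.999, 0.0]
contact_force: [-1.5, 0.4, 4.9]
gripper_width: 0.67
grasp_force: 66.3
time: 23.2
tool_pos: [0.5569, 0.0704, 0.1759]
tool_rot: [0.003, 0.052, 0.999, 0.0]
contact_force: [-2.3, 0.5, 9.7]
gripper_width: 0.676
grasp_force: 66.8
```

```bash
python3 -m inch '[{"dx":0,"dy":0,"dz":-0.003,"rx":0,"ry":0,"rz":0},{"dx":0,"dy":0,"dz":-0.003,"rx":0,"ry":0,"rz":0}]'
python3 -m inch '[{"dx":0,"dy":0,"dz":0,"rx":0,"ry":0,"rz":0},{"dx":0,"dy":0,"dz":0,"rx":0,"ry":0,"rz":0},{"dx":0,"dy":0,"dz":0,"rx":0,"ry":0,"rz":0},{"dx":0,"dy":0,"dz":0,"rx":0,"ry":0,"rz":0}]' 1
python3 -m inch '[{"dx":0,"dy":0,"dz":-0.01,"rx":0,"ry":0,"rz":0},{"dx":0,"dy":0,"dz":-0.03,"rx":0,"ry":0,"rz":0},{"dx":0,"dy":0,"dz":-0.06,"rx":0,"ry":0,"rz":0},{"dx":0,"dy":0,"dz":-0.1,"rx":0,"ry":0,"rz":0},{"dx":0,"dy":0,"dz":-0.12,"rx":0,"ry":0,"rz":0}]'
python3 -m inch '[{"dx":0,"dy":0,"dz":0,"rx":0,"ry":0,"rz":0},{"dx":0,"dy":0,"dz":0,"rx":0,"ry":0,"rz":0}]'
python3 - <<'E'
from h import *
im=optics.grab_frame("scene"); cv2.imwrite("pics/s10.png",im[:,:,::-1])
for n in ("copper_cup_center","steel_cup_center"): print(n,[(np.round(d["bbox"],1).tolist(),round(d["confidence"],2)) for d in nets.boxes_of("scene",n)[:2]])
i=optics.camera_info("scene")
print("pred pan .106: copper vis mid / steel collar mid / rim",px(i,[.556,.071,.106+.031]),px(i,[.556,.071,.106+.074]),px(i,[.556,.071,.192]))
im,i=circ("wrist","steel_cup_center",.192); circ("wrist","copper_cup_center",.168)
cv2.imwrite("pics/w10.png",im[:,:,::-1])
# knob now: dark blob; scale axis
print([(np.round(d["bbox"],1).tolist(),round(d["confidence"],2)) for d in nets.boxes_of("wrist","poise_knob")[:3]])
go([.54,-.08,.2],(.104,.995))
E
```

```text
time: 23.4
tool_pos: [0.556, 0.0705, 0.1759]
tool_rot: [0.001, 0.052, 0.999, 0.0]
contact_force: [0.2, 0.6, 4.7]
gripper_width: 0.67
grasp_force: 66.3
time: 23.8
tool_pos: [0.5548, 0.0702, 0.1739]
tool_rot: [-0.001, 0.052, 0.999, -0.0]
contact_force: [1.0, -0.9, 0.9]
gripper_width: 1.003
grasp_force: 0.0
time: 24.3
tool_pos: [0.5565, 0.0703, 0.2756]
tool_rot: [0.003, 0.052, 0.999, 0.0]
contact_force: [0.0, 0.2, 1.2]
gripper_width: 1.0
grasp_force: 0.0
time: 24.5
tool_pos: [0.555, 0.0703, 0.2704]
tool_rot: [0.0, 0.052, 0.999, 0.0]
contact_force: [0.1, -0.8, 0.4]
gripper_width: 0.996
grasp_force: 0.0
copper_cup_center [([272.1, 202.2, 24.5, 20.8], 0.84), ([308.1, 259.1, 108.2, 113.5], 0.38)]
steel_cup_center [([271.8, 180.7, 18.5, 13.6], 0.85), ([303.6, 229.1, 22.3, 27.9], 0.17)]
pred pan .106: copper vis mid / steel collar mid / rim [270.77360154 197.71033131] [270.40220642 182.95001532] [270.29613177 178.73430182]
steel_cup_center 0.85 [280. 218.  87.  92.] mincirc [557.7  70.   63.1] ell [558.3  70.1  57.5  62.4]
copper_cup_center 0.67 [276. 181.  65.  29.] mincirc [541.   70.6  48.3] ell [480.9  74.2  65.7  94.3]
[([108.7, 188.4, 52.8, 46.9], 0.7)]
t 24.90 pos [0.5548 0.0703 0.2697] d [-0.001  -0.151   0.0697]  frac [-0.0012 -0.1887  0.0871] rz 0.000 rad frac 0.0002 toolz [-0.0014  0.     -1.    ] f [0.2 0.1 0.2] w 0.998
```

Steel collar is where a fully nested one should be: row 181 against a predicted 183, 1 px off in column. Now over to the counterpoise.

```bash
python3 -m inch '[{"dx":0.02,"dy":-0.06,"dz":0,"rx":0,"ry":0,"rz":0},{"dx":0.02,"dy":-0.12,"dz":0,"rx":0,"ry":0,"rz":0},{"dx":0.02,"dy":-0.18,"dz":0,"rx":0,"ry":0,"rz":0},{"dx":0.02,"dy":-0.22,"dz":0,"rx":0,"ry":0,"rz":0},{"dx":0.02,"dy":-0.23,"dz":0,"rx":0,"ry":0,"rz":0}]' -0.3
python3 -m inch '[{"dx":0,"dy":0,"dz":0,"rx":0,"ry":0,"rz":0},{"dx":0,"dy":0,"dz":0,"rx":0,"ry":0,"rz":0},{"dx":0,"dy":0,"dz":0,"rx":0,"ry":0,"rz":0}]'
python3 - <<'E'
from h import *
import pickle
i=optics.camera_info("wrist"); im=optics.grab_frame("wrist"); pickle.dump((i,tool()[0]),open("cam11.pkl","wb"))
print([(np.round(d["bbox"],1).tolist(),round(d["confidence"],2)) for d in nets.boxes_of("wrist","poise_knob")[:3]])
cv2.imwrite("pics/w11.png",im[:,:,::-1]); go([.54,-.08,.2],(.104,.995))
E
```

```text
time: 25.4
tool_pos: [0.5195, -0.1138, 0.2703]
tool_rot: [-0.0, 0.054, 0.999, -0.0]
contact_force: [0.7, 0.0, -0.3]
gripper_width: 0.35
grasp_force: 0.0
time: 25.7
tool_pos: [0.5203, -0.1098, 0.2704]
tool_rot: [-0.0, 0.051, 0.999, 0.0]
contact_force: [0.5, 0.3, -0.2]
gripper_width: 0.349
grasp_force: 0.0
[([312.9, 203.4, 41.5, 51.2], 0.77)]
t 25.80 pos [ 0.5203 -0.1099  0.2705] d [-0.0166  0.0317  0.0705]  frac [-0.0207  0.0397  0.0881] rz 0.002 rad frac 0.0015 toolz [ 0.e+00  2.e-04 -1.e+00] f [-0.4 -0.5 -0.7] w 0.348
```

View pics/w11.png

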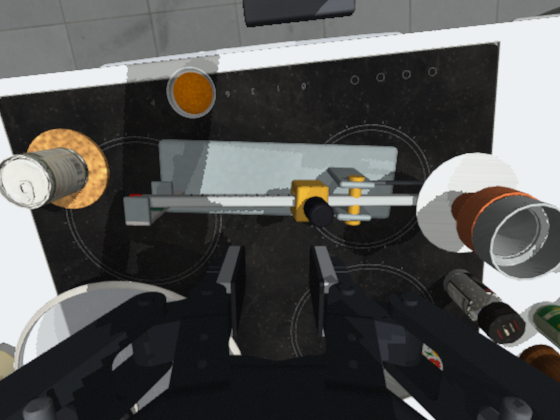

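The last view shows the knob's top at about (319,211). The beam runs along rows 203 to 200, parallel to the tool's y. The gate is at (143,208), the nested cups are on the pan, and the tin is on the trivet.

Run:
```python
from h import *
import pickle
i,p=pickle.load(open("cam11.pkl","rb"))
K=bp(i,319,211,.156); print("knob top",K,"block top",bp(i,308,193,.122))
a=bp(i,165,203,.1+.18*.13);b=bp(i,410,200,.1-.05*.13);print("beam",a,b,(b-a)[0]/(b-a)[1])
go([K[0],K[1],.137],(b-a)[:2]/np.linalg.norm((b-a)[:2]))
```

```text
knob top [ 0.53206655 -0.0770324   0.156     ] block top [ 0.52481569 -0.08232068  0.122     ]
beam [ 0.52052812 -0.21188709  0.1234    ] [0.54955241 0.020234   0.0935    ] 0.1250394451889865
t 25.80 pos [ 0.5203 -0.1099  0.2705] d [-0.0084  0.0339  0.1335]  frac [-0.0105  0.0423  0.1669] rz 0.022 rad frac 0.0150 toolz [ 0.e+00  2.e-04 -1.e+00] f [-0.4 -0.5 -0.7] w 0.348
```

```bash
python3 -m inch '[{"dx":-0.013,"dy":0.042,"dz":0,"rx":0,"ry":0,"rz":0},{"dx":-0.013,"dy":0.042,"dz":0.05,"rx":0,"ry":0,"rz":0},{"dx":-0.013,"dy":0.042,"dz":0.1,"rx":0,"ry":0,"rz":0},{"dx":-0.013,"dy":0.042,"dz":0.11,"rx":0,"ry":0,"rz":0},{"dx":-0.013,"dy":0.042,"dz":0.11,"rx":0,"ry":0,"rz":0}]'
python3 -m inch '[{"dx":0,"dy":0,"dz":0.01,"rx":0,"ry":0,"rz":0},{"dx":0,"dy":0,"dz":0.02,"rx":0,"ry":0,"rz":0},{"dx":0,"dy":0,"dz":0.03,"rx":0,"ry":0,"rz":0},{"dx":0,"dy":0,"dz":0.04,"rx":0,"ry":0,"rz":0},{"dx":0,"dy":0,"dz":0.05,"rx":0,"ry":0,"rz":0}]'
python3 -m inch '[{"dx":0,"dy":0,"dz":0.01,"rx":0,"ry":0,"rz":0},{"dx":0,"dy":0,"dz":0.01,"rx":0,"ry":0,"rz":0},{"dx":0,"dy":0,"dz":0.01,"rx":0,"ry":0,"rz":0}]'
python3 - <<'E'
from h import *
i=optics.camera_info("wrist"); im=optics.grab_frame("wrist")
print([(np.round(d["bbox"],1).tolist(),round(d["confidence"],2)) for d in nets.boxes_of("wrist","poise_knob")[:3]])
print("expected knob px", px(i,[.534,-.077,.144]),px(i,[.534,-.077,.156]))
go([.534,-.077,.134])
E
```

```text
time: 26.3
tool_pos: [0.5329, -0.0779, 0.1809]
tool_rot: [-0.002, 0.051, 0.999, 0.0]
contact_force: [0.0, -0.3, 0.3]
gripper_width: 0.35
grasp_force: 0.0
time: 26.8
tool_pos: [0.534, -0.0788, 0.1421]
tool_rot: [0.0, 0.052, 0.999, -0.0]
contact_force: [-0.1, -1.4, -0.6]
gripper_width: 0.347
grasp_force: 0.0
time: 27.1
tool_pos: [0.5338, -0.0787, 0.1342]
tool_rot: [-0.0, 0.052, 0.999, 0.0]
contact_force: [-0.7, -0.0, 1.3]
gripper_width: 0.353
grasp_force: 0.0
[([278.6, 260.1, 63.9, 107.3], 0.77), ([507.2, 248.3, 104.9, 169.8], 0.58)]
expected knob px [281.40861673 274.4607049 ] [281.78226601 288.43279826]
t 27.20 pos [ 0.5342 -0.0788  0.1349] d [0.0004 0.0018 0.0009]  frac [0.0005 0.0022 0.0012] toolz [ 7.e-04 -2.e-04 -1.e+00] f [-0.2  0.2 -0.1] w 0.343
```

```bash
python3 -m inch '[{"dx":0,"dy":-0.015,"dz":0,"rx":0,"ry":0,"rz":0},{"dx":0,"dy":-0.03,"dz":0,"rx":0,"ry":0,"rz":0},{"dx":0,"dy":-0.045,"dz":0,"rx":0,"ry":0,"rz":0},{"dx":0,"dy":-0.06,"dz":0,"rx":0,"ry":0,"rz":0},{"dx":0,"dy":-0.072,"dz":0,"rx":0,"ry":0,"rz":0}]'
python3 -m inch '[{"dx":0,"dy":-0.006,"dz":0,"rx":0,"ry":0,"rz":0},{"dx":0,"dy":-0.012,"dz":0,"rx":0,"ry":0,"rz":0},{"dx":0,"dy":-0.014,"dz":0,"rx":0,"ry":0,"rz":0},{"dx":0,"dy":-0.014,"dz":0,"rx":0,"ry":0,"rz":0}]'
python3 -m inch '[{"dx":0,"dy":0.003,"dz":0,"rx":0,"ry":0,"rz":0},{"dx":0,"dy":0.005,"dz":0,"rx":0,"ry":0,"rz":0},{"dx":0,"dy":0.005,"dz":0,"rx":0,"ry":0,"rz":0},{"dx":0,"dy":0.005,"dz":0,"rx":0,"ry":0,"rz":0},{"dx":0,"dy":0.005,"dz":0,"rx":0,"ry":0,"rz":0}]'
python3 -m inch '[{"dx":0,"dy":0,"dz":0,"rx":0,"ry":0,"rz":0},{"dx":0,"dy":0,"dz":0,"rx":0,"ry":0,"rz":0},{"dx":0,"dy":0,"dz":0,"rx":0,"ry":0,"rz":0},{"dx":0,"dy":0,"dz":0,"rx":0,"ry":0,"rz":0},{"dx":0,"dy":0,"dz":0,"rx":0,"ry":0,"rz":0}]'
cat > beam.py <<'E'
from h import *
import sys
im=optics.grab_frame("scene"); i=optics.camera_info("scene"); cv2.imwrite(f"pics/{sys.argv[1]}.png",im[:,:,::-1])
# steel/copper boxes, red tip and green band centroids near the gate
for n in ("copper_cup_center","steel_cup_center"): print(n,[(np.round(d["bbox"],1).tolist(),round(d["confidence"],2)) for d in nets.boxes_of("scene",n)[:1]])
piv=np.array([.544,-.037]); ax=np.array([.115,.993])
tip=lambda a:[*(piv-.203*ax),.1-.203*np.sin(a)]
print("tip pred a=-.13,0,.13",[px(i,tip(a)).round(1).tolist() for a in(-.13,0,.13)])
c=px(i,tip(0)).round().astype(int); u0,v0=c-25; s=im[v0:v0+50,u0:u0+50].astype(int)
for nm,m in (("red",(s[...,0]-np.maximum(s[...,1],s[...,2]))),("green",(s[...,1]-np.maximum(s[...,0],s[...,2])))):
    w=np.clip(m-25,0,None); ys,xs=np.nonzero(w); 
    if len(ys): print(nm,"centroid",round(u0+np.average(xs,weights=w[ys,xs]),2),round(v0+np.average(ys,weights=w[ys,xs]),2),"n",len(ys),"rows",v0+ys.min(),v0+ys.max(),"max",m.max())
    else: print(nm,"none",m.max())
go([.5,0,.2])
E
python3 beam.py s11
```

```text
time: 27.7
tool_pos: [0.5274, -0.1374, 0.1341]
tool_rot: [-0.001, 0.052, 0.999, 0.0]
contact_force: [-1.0, 1.7, -0.4]
gripper_width: 0.349
grasp_force: 1.0
time: 28.1
tool_pos: [0.5269, -0.1476, 0.1346]
tool_rot: [0.0, 0.052, 0.999, -0.0]
contact_force: [0.4, -0.8, -0.8]
gripper_width: 0.353
grasp_force: 0.0
time: 28.6
tool_pos: [0.5273, -0.1431, 0.1346]
tool_rot: [0.0, 0.052, 0.999, -0.0]
contact_force: [0.1, 0.2, -0.3]
gripper_width: 0.351
grasp_force: 0.0
time: 29.1
tool_pos: [0.5272, -0.1432, 0.1345]
tool_rot: [0.0, 0.052, 0.999, -0.0]
contact_force: [0.6, 0.6, -1.0]
gripper_width: 0.347
grasp_force: 0.0
copper_cup_center [([271.6, 198.6, 21.9, 16.0], 0.9)]
steel_cup_center [([269.4, 179.1, 22.4, 15.5], 0.97)]
tip pred a=-.13,0,.13 [[347.1, 260.8], [346.3, 270.6], [345.6, 280.2]]
red centroid 342.81 268.24 n 29 rows 246 272 max 59
green none 9
t 29.25 pos [ 0.5272 -0.1432  0.1345] d [ 0.0419  0.1396 -0.0655]  frac [ 0.0524  0.1745 -0.0819] toolz [ 0. -0. -1.] f [-0.3  0.6  0.3] w 0.35
```

```bash
cat > red.py <<'E'
import cv2,numpy as np,sys
for f in sys.argv[1:]:
    s=cv2.imread(f"pics/{f}.png").astype(int)[240:300,325:365]; b,g,r=s[...,0],s[...,1],s[...,2]
    for nm,m in (("red",r-np.maximum(g,b)),("green",g-np.maximum(r,b))):
        th=20 if nm=="red" else 5
        w=np.clip(m-th,0,None); n,l,st,ce=cv2.connectedComponentsWithStats((w>0).astype(np.uint8))
        for k in range(1,n):
            if st[k,4]>=4:
                ys,xs=np.where(l==k); ww=w[ys,xs]; print(f,nm,"px",st[k,4],"cen",round(325+np.average(xs,weights=ww),2),round(240+np.average(ys,weights=ww),2),"max",m[ys,xs].max())
# cup shift by template matching of copper/steel cups of s10
t0=cv2.imread("pics/s10.png"); T=t0[174:212,262:282]
for f in sys.argv[1:]:
    I=cv2.imread(f"pics/{f}.png")[160:225,255:290]; 
    up=lambda a:cv2.resize(a,None,fx=8,fy=8,interpolation=cv2.INTER_CUBIC)
    r=cv2.matchTemplate(up(I),up(T),cv2.TM_CCOEFF_NORMED); _,v,_,(x,y)=cv2.minMaxLoc(r); print(f,"cups shift px",x/8-7,y/8-14,round(v,3))
E
python3 red.py scene0 s10 s11
```

```text
scene0 red px 21 cen 342.46 262.81 max 71
scene0 green px 25 cen 347.2 268.19 max 12
s10 red px 22 cen 342.47 262.79 max 71
s10 green px 22 cen 347.05 267.99 max 12
s11 red px 20 cen 325.76 245.22 max 32
s11 red px 25 cen 344.22 269.96 max 59
s11 green px 6 cen 349.33 270.08 max 9
scene0 cups shift px -7.0 4.5 0.395
s10 cups shift px 0.0 0.0 0.999
s11 cups shift px -0.125 -3.5 0.951
```

The tip and the cups both give about -0.035 rad, so the poise needs about 10 mm more outward travel.

```bash
python3 -m inch '[{"dx":0,"dy":-0.006,"dz":0,"rx":0,"ry":0,"rz":0},{"dx":0,"dy":-0.012,"dz":0,"rx":0,"ry":0,"rz":0},{"dx":0,"dy":-0.016,"dz":0,"rx":0,"ry":0,"rz":0},{"dx":0,"dy":-0.019,"dz":0,"rx":0,"ry":0,"rz":0},{"dx":0,"dy":-0.019,"dz":0,"rx":0,"ry":0,"rz":0}]'
python3 -m inch '[{"dx":0,"dy":0.003,"dz":0,"rx":0,"ry":0,"rz":0},{"dx":0,"dy":0.005,"dz":0,"rx":0,"ry":0,"rz":0},{"dx":0,"dy":0.005,"dz":0,"rx":0,"ry":0,"rz":0},{"dx":0,"dy":0.005,"dz":0,"rx":0,"ry":0,"rz":0},{"dx":0,"dy":0.005,"dz":0,"rx":0,"ry":0,"rz":0}]'
python3 -m inch '[{"dx":0,"dy":0,"dz":0,"rx":0,"ry":0,"rz":0},{"dx":0,"dy":0,"dz":0,"rx":0,"ry":0,"rz":0},{"dx":0,"dy":0,"dz":0,"rx":0,"ry":0,"rz":0},{"dx":0,"dy":0,"dz":0,"rx":0,"ry":0,"rz":0},{"dx":0,"dy":0,"dz":0,"rx":0,"ry":0,"rz":0}]'
python3 beam.py s12; python3 red.py s12
```

```text
time: 29.75
tool_pos: [0.5255, -0.1589, 0.1345]
tool_rot: [-0.0, 0.052, 0.999, -0.0]
contact_force: [-0.2, 0.4, -0.7]
gripper_width: 0.349
grasp_force: 0.0
time: 30.25
tool_pos: [0.5261, -0.1543, 0.1346]
tool_rot: [0.0, 0.052, 0.999, -0.0]
contact_force: [-0.1, 0.3, -1.1]
gripper_width: 0.349
grasp_force: 0.0
time: 30.75
tool_pos: [0.526, -0.1543, 0.1345]
tool_rot: [-0.0, 0.052, 0.999, 0.0]
contact_force: [0.6, -0.2, -0.0]
gripper_width: 0.353
grasp_force: 0.0
copper_cup_center [([270.5, 197.3, 19.4, 19.4], 0.72)]
steel_cup_center [([271.8, 177.9, 21.5, 12.8], 0.64)]
tip pred a=-.13,0,.13 [[347.1, 260.8], [346.3, 270.6], [345.6, 280.2]]
red centroid 339.77 266.89 n 52 rows 247 274 max 59
green none 10
t 30.90 pos [ 0.526  -0.1543  0.1345] d [ 0.0419  0.1508 -0.0655]  frac [ 0.0524  0.1885 -0.0819] toolz [-0.  0. -1.] f [-0.5  0.6  0.1] w 0.351
s12 red px 36 cen 327.24 249.08 max 35
s12 red px 24 cen 344.24 272.77 max 59
s12 green px 22 cen 347.63 268.44 max 10
s12 cups shift px 0.0 -4.75 0.953
```

```bash
python3 -m inch '[{"dx":0,"dy":0,"dz":-0.02,"rx":0,"ry":0,"rz":0},{"dx":0,"dy":0,"dz":-0.05,"rx":0,"ry":0,"rz":0},{"dx":0,"dy":0,"dz":-0.09,"rx":0,"ry":0,"rz":0},{"dx":0,"dy":0,"dz":-0.13,"rx":0,"ry":0,"rz":0},{"dx":0,"dy":0,"dz":-0.15,"rx":0,"ry":0,"rz":0}]'
for k in 1 2 3; do python3 -m inch '[{"dx":0,"dy":0,"dz":0,"rx":0,"ry":0,"rz":0},{"dx":0,"dy":0,"dz":0,"rx":0,"ry":0,"rz":0},{"dx":0,"dy":0,"dz":0,"rx":0,"ry":0,"rz":0},{"dx":0,"dy":0,"dz":0,"rx":0,"ry":0,"rz":0},{"dx":0,"dy":0,"dz":0,"rx":0,"ry":0,"rz":0}]' >/dev/null; done
python3 beam.py s13; python3 red.py s13
python3 - <<'E'
from h import *
im,i=circ("wrist","tin_center",.08); circ("wrist","trivet_top",.008); circ("wrist","steel_cup_center",.206); circ("wrist","copper_cup_center",.182); cv2.imwrite("pics/w13.png",im[:,:,::-1])
E
```

```text
time: 31.4
tool_pos: [0.5274, -0.1549, 0.2596]
tool_rot: [0.003, 0.052, 0.999, -0.001]
contact_force: [-0.8, 0.3, 0.6]
gripper_width: 0.349
grasp_force: 0.0
copper_cup_center [([270.9, 198.2, 22.5, 19.6], 0.85)]
steel_cup_center [([272.6, 177.6, 19.0, 16.9], 0.94)]
tip pred a=-.13,0,.13 [[347.1, 260.8], [346.3, 270.6], [345.6, 280.2]]
red centroid 333.52 261.13 n 65 rows 246 274 max 60
green none 10
t 33.05 pos [ 0.526  -0.1543  0.2545] d [0.0419 0.1508 0.0545]  frac [0.0524 0.1885 0.0681] toolz [-0.  0. -1.] f [0.4 0.4 0.6] w 0.351
s13 red px 36 cen 327.04 249.05 max 35
s13 red px 24 cen 344.2 272.76 max 60
s13 green px 22 cen 347.84 268.54 max 10
s13 cups shift px 0.0 -4.75 0.951
trivet_top 0.66 [ 99. 163.  79.  82.] mincirc [ 492.9 -366.   101. ] ell [ 492.  -366.6   91.    96.7]
copper_cup_center 0.92 [541. 221.  38.  66.] mincirc [549.   28.7  52.5] ell [570.1  74.8  48.9 149. ]
```

The tip (row 272.8) and the cups' rise (4.75 of 4.8 px) both read level with the gripper clear. It also matches the tip's row, about 273, when the pan was empty. Handing in.

```bash
python3 -c "
from plant import ticket; print(ticket.job_done())"
```

```text
the job is handed in; nothing more can be done
None
```

I handed the job in at about 33 s: tin back on the trivet, steel cup nested in the copper cup on the pan, and the beam reading level on the last camera check with the gripper clear; the interface gave no verdict.

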